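# Move the push-fit spout to the other outlet of the refill stand

## Robot

A 6-joint arm with a two-finger parallel gripper is mounted at the origin on a cart in front of the work surface, level with it; the furniture and walls round the work are solid. World frame = base frame: x ahead of the robot, y to its left, z up, the work surface at z = 0. Lengths are in m, angles in rad, forces in N, time in s.
With the tool pointing down it reaches from about 0.4 to 0.825 m from the base axis. Payload 7 kg.
Tool frame: the origin (TCP) lies on the centre line of the jaws, within the pads' length; the fingertips stand 22 mm ahead of it and the grasp point (between the pads) lies 3 mm ahead of it (arm.tcp_to_tips is the distance from the TCP to the fingertips, in m); z points along the fingers, y is the line along which they close (so a half turn about z gives the same grasp; the last joint's range is limited). The gripper opens to 88 mm and grips with 3 to 60 N. Pads are 19 mm wide; open, the fingers measure 130 mm over their backs; the gripper's body (78 mm by 193 mm) begins 47 mm behind the grasp point.
Start: joints at [1.511, 0.359, 0.012, 0, -1.224, -0.288], TCP at [0.23, 0.635, 0.249] pointing down, gripper open.
Joint ranges: [-3.07, 3.07], [-1.43, 2.12], [-1.02, 1.25], [-3.03, 1.67], [-3.05, -0], [-3.03, 3.03]. Speed limits (rad/s): [2.39, 2.39, 3.01, 3.14, 3.14, 3.14].

## Interface

Orientations are given as [roll, pitch, yaw] about the fixed x, y, z axes, in that order (R = Rz(yaw) Ry(pitch) Rx(roll)).
In Python, from station import arm gives the robot as it stands.
- The arm moves only by the tool jog_arm, never from a script. Its argument "targets" is a list of rows, each an object of numbers: "dx", "dy", "dz": the shift along the tool's x, y, z in mm; "rx", "ry", "rz": the turn, a rotation vector about the tool's x, y, z in rad; "gripper": the closure, from 0 (fully open) to 1 (shut). In form: [{"dx": .., "dy": .., "dz": .., "rx": .., "ry": .., "rz": .., "gripper": ..}, ...]. A call has exactly 8 rows; each row is the pose to reach, as a shift and turn from the pose commanded when the call began, along the tool's axes at that moment; what a row does not reach only later rows make up. A row lasts 1/12 s, in which the tool goes at most 41.7 mm and 7.16 degrees, less where a joint would pass 70% of its speed; a pose out of reach is approached as far as the arm can. A call with a gripper value outside its range is refused whole. The fingers move at their own pace and stop on an object; "force" is the grip in N (left out, the last holds). Time passes only in rows, so rows that repeat a pose let the fingers close, or fill a call up. It gives the time, the measured TCP pose, the force, the opening and the grip force at its end, in the units of the state.
- arm.get_state(): the state, without advancing time (a new reading comes with each control period).
- arm.grab_frame(name): name is "scene" or "top" or "wrist"; returns a dict with "frame" (480x640x3 uint8, red, green, blue), "z_map" (480x640 float32, m along the optical axis (not along the pixel's ray), 0 where there is no reading), "fx", "fy", "cx", "cy" (pixels), "view" (4x4, takes a point from world to camera coordinates). Camera axes: x right, y down, z forward; pixel columns grow to the right and rows downward; lengths in m; the calibration is good to about 2 mm. A picture is of the moment at which its call begins.
- arm.job_done(): hands the job in; it is judged then, once.
The state is a dict: "t": time; "q": joint angles; "qd": joint speeds; "joint_efforts": joint torques, N m; "eef_pos": TCP position; "ee_rot": TCP orientation; "force": force on the tool from outside, world axes, zero at the start; "moment": the same for the moment, N m; "width": finger opening in m; "gripper_force": force on a finger pad.
Only numpy, scipy, OpenCV 4.12 (cv2) and the standard library are available. Lean on these libraries where they do the work, as an engineer would, in place of code of your own. Each camera call takes 0.05 s, during which the arm holds its last target. There are 200 camera calls.

## Task

Move the pouring spout of the bath-oil refill stand from the outlet tube it sits on to the bare outlet tube, above the waiting glass. It is push-fit and locked: keep its grey release collar squeezed against the spout while you draw it straight off without shoving or yanking at the tube or dropping it; then, collar still squeezed and nozzle pointing down, push it gently but fully home on the other tube and let go so that the collar springs out and it is locked. Leave the glass, the small bottle beside it and the candle tin as they stand.

Things in the scene. Friction and masses are not known exactly. Their poses are not given: they have to be found in the camera images.
- spout: white push-fit pouring spout: cylinder 36 mm wide, 46.5 mm long, round end plate 44 mm wide at its back, grey release collar at its mouth, steel nozzle 13 mm thick pointing down. Origin: on the bore's axis in the mouth face; +x out of the mouth (to the stand), +z up. End plate's outer face x=-46.5 mm; nozzle at x=-25 down to z=-52. Bore 18 mm, 34 mm deep to a hard stop. 0.16-0.25 kg.
- collar (a joint): release collar's travel (m): 0 sprung out, 0.004 fully pressed to the spout (5 N to start, 8 N full). It frees two inner jaws from the tube's groove: pressed, only a seal drags (2-5 N, on the 10 mm next to home); unpressed, pulling is blocked and pushing on takes 10-25 N. On a tube it springs back to 0 only when fully home, else it stays at about 0.003.
- collar_face (a point): centre of the collar's outer face, 9.5 mm before the mouth face when out. The collar is a flange of 44 mm diameter, 5 mm thick, with a 19 mm hole; its outer face may be pressed anywhere beside the tube. From here to the end plate's outer face the spout is 56 mm long, 52 mm with the collar pressed. Axes as the spout's.
- outlet_a: level steel outlet tube that carries the spout at the start, fixed; 16 mm diameter, free for 90 mm, bears 15 N along its length. Origin: on its axis at the open tip; +x from the tip into the stand, +z up. Tip chamfered from 10 to 16 mm over 6 mm; groove 11 mm wide across, 25 to 31 mm from the tip. Spout fully home: its origin at x=33 to 34 mm here, up to 1 mm below the axis.
- outlet_b: the bare outlet tube 120 mm beside it, fixed, over the glass; height, direction, axes and sizes as outlet_a, but origin at the nominal tip: the tube was clamped by eye, its true tip and groove lie between 10 mm before and 8 mm behind it along x, so home (a hard stop, spout origin at x=23 to 42 mm here) must be felt. Its clamp bears 10 N.
- refill_stand: refill stand, fixed: steel base 215 by 270 mm, drip tray 22 mm high in front, white housing behind the tubes (front 95 mm from their tips, top 0.21 m) with two amber reservoirs up to 0.32 m. Origin: on the table midway below the tube tips; +x along the tubes into the housing, +z up. Tube axes 0.165 m above it.
- glass: clear open drinking glass, 58 mm wide, 72 mm high, loose on the drip tray under the bare tube. Origin at the centre of its underside, z up.
- oil_bottle: small brown bottle with a white cap, 29 mm wide, 62 mm high, loose on the drip tray between the two tubes. Origin at the centre of its underside.
- tin: white candle tin with a coloured lid, 65 mm wide, 35 mm high, loose on the table right of the stand. Origin at the centre of its underside.
Things that resemble listed ones, but are neither listed nor needed, are in the scene too. What is shaped like the glass but green is not meant.

How it is judged:
On the way:
1. the spout is drawn right off the first outlet tube, still in the hand (x of spout in the frame of outlet_a below -0.012 m and height (world z) of spout above 0.12 m and contact force between the fingers and spout above 1 N), for 0.1 s.
At the end, for the whole second after the job is handed in: the spout is locked fully home on the tube that was bare: collar sprung out (under 1 mm), origin 21.5 to 44 mm along the tube from its nominal tip, within 3 mm of its axis, in line within 0.1 rad, nozzle down within 0.26 rad (15 degrees), at rest; the glass upright (x of spout in the frame of outlet_b between 0.0215 and 0.044 m and y of spout in the frame of outlet_b between -0.003 and 0.003 m and z of spout in the frame of outlet_b between -0.003 and 0.003 m and angle between the x axis of spout and the x axis of outlet_b, either way round below 0.1 rad and angle between spout's own z axis and vertical below 0.26 rad and value of joint collar below 0.001 m and linear speed of spout below 0.02 m/s and angle between glass's own z axis and vertical below 0.1 rad); the robot touches nothing.
It fails at once if the spout and the first outlet tube press on each other with more than 20 N (shoving or yanking) (contact force between spout and outlet_a above 20 N).
It fails at once if the spout is pressed on the second outlet tube with more than 16 N (contact force between spout and outlet_b above 16 N).
It fails at once if the spout is dropped (height (world z) of spout below 0.1 m).
It fails at once if the robot bears on an outlet tube or the stand with more than 25 N (contact force between any of the arm, the fingers and outlet_a above 25 N or contact force between any of the arm, the fingers and outlet_b above 25 N or contact force between the arm and refill_stand above 25 N).
It fails at once if the glass, the bottle or the tin is shifted by more than 20 mm (distance of any of glass, oil_bottle, tin from where it was at the start of the episode above 0.02 m).
It also fails if it takes over 58 s, if anything falls off the work surface, if the arm or the gripper's body presses on something with over 40 N, if the wrist force passes 120 N, or if a joint passes its speed limit or range.

## Working session

There is one attempt and no reset: what is moved stays moved. The work goes in short steps, Python scripts to look and compute and a tool call to move; the robot and the scene stay as the last step left them, time stands still between calls to the robot, and variables do not carry over. Pictures are saved under pics/ and viewed, at most 12 in all, crops included, and the job is handed in when it is done.

Besides the shell and the picture viewer there is one more tool, called after ">>>" in YAML: its name, and indented under it one key for each argument. jog_arm: Moves the arm, as the interface text tells. Its arguments: {"type":"object","properties":{"targets":{"type":"array","items":{"type":"object","properties":{"dx":{"type":"number"},"dy":{"type":"number"},"dz":{"type":"number"},"rx":{"type":"number"},"ry":{"type":"number"},"rz":{"type":"number"},"gripper":{"type":"number"}}}},"force":{"type":"number"}},"required":["targets"]}

```bash
ls; mkdir -p pics
python3 - <<'E'
from station import arm
import cv2,numpy as np
s=arm.get_state();print({k:np.round(v,3) for k,v in s.items()})
for n in("scene","top"):
    f=arm.grab_frame(n);np.savez(f"pics/{n}0.npz",**f)
    cv2.imwrite(f"pics/{n}0.png",f["frame"][:,:,::-1]);print(n,f["fx"],f["cx"],f["cy"],np.round(f["view"],3).tolist())
E
```

```text
pics
{'t': np.float64(0.0), 'q': array([ 1.511,  0.359,  0.011, -0.   , -1.224, -0.288]), 'qd': array([-0.001,  0.001,  0.001, -0.   ,  0.002, -0.002]), 'joint_efforts': array([-2.0000e-03, -5.8272e+01,  2.9305e+01,  6.9970e+00,  7.0000e-03,
       -0.0000e+00]), 'eef_pos': array([0.23 , 0.634, 0.248]), 'ee_rot': array([ 3.14 , -0.   , -0.348]), 'force': array([-0.369, -0.048, -0.122]), 'moment': array([ 0.003,  0.001, -0.032]), 'gripper_force': np.float64(0.0), 'width': np.float64(0.088)}
scene 508.78450064049593 317.24840851667767 240.9442863379631 [[-0.588, -0.809, -0.015, 0.292], [-0.443, 0.337, -0.831, 0.325], [0.677, -0.481, -0.556, 0.685], [0.0, 0.0, 0.0, 1.0]]
top 480.2416617726187 315.61250613136644 241.46912104427872 [[0.005, -1.0, 0.017, -0.007], [-0.987, -0.007, -0.16, 0.525], [0.16, -0.016, -0.987, 0.927], [0.0, 0.0, 0.0, 1.0]]
```

View pics/scene0.png

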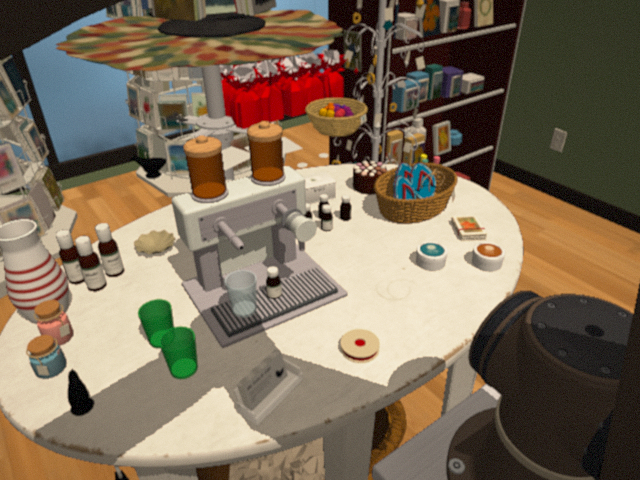

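View pics/top0.png

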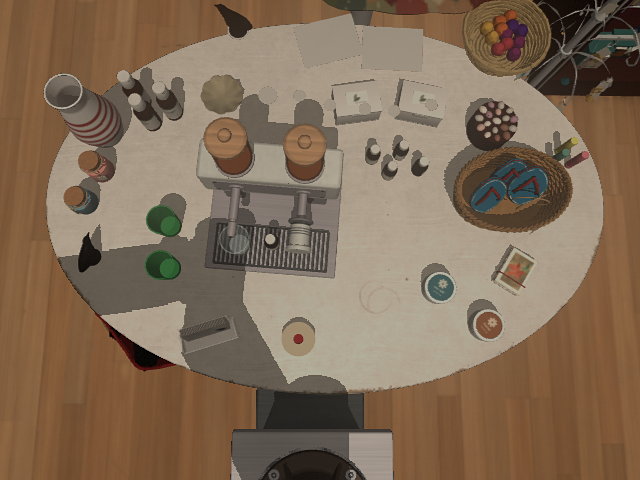

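The scene picture shows the stand with the spout on the right tube (about 297,228), the bare tube on the left (230,236), the clear glass at (242,292) and the bottle at (273,280). In the top view the spout is at (300,236), the bare tube at (235,210) and the reservoirs at (228,150) and (305,150). Next I'll measure these.

```bash
cat > h.py <<'E'
import numpy as np,cv2
def world(f):
    v,u=np.mgrid[:480,:640]; z=f["z_map"]
    P=np.stack([(u-f["cx"])/f["fx"]*z,(v-f["cy"])/f["fy"]*z,z],-1)
    V=f["view"]; W=(P-V[:3,3])@V[:3,:3]; W[z<=0]=np.nan
    return W
E
python3 - <<'E'
from h import *
for n in("scene","top"):
    f=dict(np.load(f"pics/{n}0.npz"));W=world(f)
    f["frame"]
    if n=="top":
        for v,u in[(236,300),(250,300),(210,235),(222,234),(234,234),(183,240),(186,270),(150,270),(250,270),(240,270),(260,210),(272,335),(230,337)]:print((u,v),W[v,u].round(3))
        c=f["frame"][190:275,205:345];cv2.imwrite("pics/c1.png",cv2.resize(c,None,fx=5,fy=5)[:,:,::-1])
    Z=W[...,2]
    # housing top
    m=(abs(Z-.21)<.006)&(abs(W[...,0]-.65)<.2)&(abs(W[...,1]-.1)<.2)
    if m.sum()>50:
        r=cv2.minAreaRect((W[m][:,:2]*1000).astype(np.float32));print(n,"housing",m.sum(),Z[m].mean(),r,cv2.boxPoints(r))
    m=(Z>.225)&(Z<.34)&(W[...,0]>.4)&(W[...,0]<.85)&(abs(W[...,1]-.1)<.2)
    k,l,st,ce=cv2.connectedComponentsWithStats(m.astype(np.uint8))
    for i in range(1,k):
        if st[i,4]>100:
            q=W[l==i];print(n,"res",st[i],q.min(0).round(3),q.max(0).round(3))
    m=(Z>.13)&(Z<.2)&(W[...,0]>.4)&(W[...,0]<.8)&(abs(W[...,1]-.1)<.2)
    k,l,st,ce=cv2.connectedComponentsWithStats(m.astype(np.uint8))
    for i in range(1,k):
        if st[i,4]>40:
            q=W[l==i];print(n,"mid",st[i],q.min(0).round(3),q.max(0).round(3),q.mean(0).round(3))
E
```

```text
scene housing 1722 0.20986395069259262 ((632.1614379882812, 78.57124328613281), (249.601806640625, 73.69129180908203), 85.99797058105469) [[586.69556  -43.353813]
 [660.20715  -48.496864]
 [677.6273   200.4963  ]
 [604.1157   205.63934 ]]
scene res [ 247  121   37   58 1800] [ 0.595 -0.012  0.225] [0.657 0.051 0.325]
scene res [ 183  135   44   61 2045] [0.605 0.107 0.225] [0.666 0.171 0.324]
scene mid [ 172  182  145   68 4950] [ 0.484 -0.044  0.13 ] [0.673 0.205 0.2  ] [0.583 0.092 0.169]
(300, 236) [0.512 0.026 0.183]
(300, 250) [0.488 0.026 0.178]
(235, 210) [0.559 0.141 0.172]
(234, 222) [0.538 0.142 0.172]
(234, 234) [0.517 0.142 0.169]
(240, 183) [0.602 0.13  0.195]
(270, 186) [0.598 0.079 0.191]
(270, 150) [0.656 0.078 0.211]
(270, 250) [0.51  0.09  0.024]
(270, 240) [0.521 0.085 0.084]
(210, 260) [0.49  0.214 0.011]
(335, 272) [ 0.468 -0.045  0.001]
(337, 230) [ 0.555 -0.049  0.011]
top housing 3056 0.2101152322771047 ((634.6629028320312, 78.61192321777344), (249.2432861328125, 72.0642318725586), 85.83270263671875) [[589.6699   -43.06182 ]
 [661.5436   -48.298653]
 [679.6559   200.28568 ]
 [607.7822   205.52249 ]]
top res [ 203  117   49   57 2051] [0.607 0.105 0.225] [0.672 0.171 0.326]
top res [ 283  124   43   56 1940] [ 0.597 -0.013  0.225] [0.663 0.051 0.327]
top mid [258  90  20  15 217] [0.773 0.073 0.137] [0.8   0.109 0.146] [0.788 0.091 0.141]
top mid [293  91  13  11 108] [0.779 0.02  0.138] [0.8   0.042 0.146] [0.79  0.031 0.141]
top mid [323  99  13  12 116] [ 0.761 -0.038  0.138] [ 0.785 -0.015  0.145] [ 0.773 -0.027  0.141]
top mid [359 103  10  12  95] [ 0.753 -0.1    0.138] [ 0.778 -0.083  0.144] [ 0.766 -0.092  0.141]
top mid [ 198  178  142   76 2707] [ 0.486 -0.043  0.13 ] [0.612 0.204 0.2  ] [0.566 0.071 0.173]
```

View pics/c1.png

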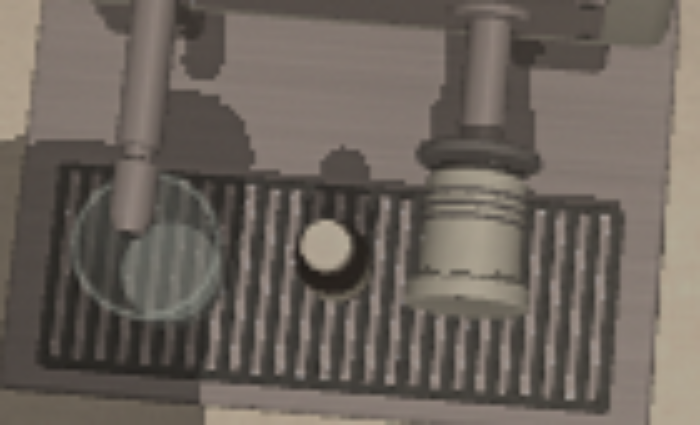

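Run:
```python
from h import *
yaw=-.071;O=np.array([.5023,.0879]);R=np.array([[np.cos(yaw),-np.sin(yaw)],[np.sin(yaw),np.cos(yaw)]])
for n in("scene","top"):
    f=dict(np.load(f"pics/{n}0.npz"));W=world(f);S=W.copy();S[...,:2]=(W[...,:2]-O)@R
    x,y,z=S[...,0],S[...,1],S[...,2]
    for yc in(-60,60):
        for a,b in((.215,.23),(.23,.25),(.25,.27),(.27,.29),(.29,.302),(.305,.335)):
            m=(abs(y-yc/1e3)<.05)&(z>a)&(z<b)&(x>.05)&(x<.2)
            if m.sum()>5:print(n,yc,a,m.sum(),"x",np.percentile(x[m],[1,99]).round(4),"y",np.percentile(y[m],[1,99]).round(4))
    # housing front
    m=(abs(y)<.11)&(z>.19)&(z<.206)&(x>.07)&(x<.12);print(n,"front",np.percentile(x[m],[5,25,50,95]).round(4))
    # tube B
    m=(abs(y-.06)<.02)&(z>.15)&(z<.185)&(x>-.03)&(x<.085)
    print(n,"tubeB",m.sum(),np.percentile(x[m],[0,2,5]).round(4),"ztop",np.percentile(z[m],[50,90,98]).round(4))
    for xa in(.01,.03,.05,.07):
        k=m&(abs(x-xa)<.01);print("  y",xa,y[k].min().round(4),y[k].max().round(4),y[k].mean().round(4))
    # spout
    m=(abs(y+.06)<.03)&(z>.15)&(z<.2)&(x>-.04)&(x<.085)
    for xa in np.arange(-.018,.07,.006):
        k=m&(abs(x-xa)<.003)
        if k.sum()>3:print("  sp",xa.round(3),k.sum(),y[k].min().round(4),y[k].max().round(4),"z",z[k].max().round(4))
```

```text
scene -60 0.215 269 x [0.0971 0.1456] y [-0.0887 -0.0283]
scene -60 0.23 318 x [0.0993 0.1406] y [-0.0848 -0.0295]
scene -60 0.25 328 x [0.0997 0.1395] y [-0.0835 -0.0292]
scene -60 0.27 347 x [0.0996 0.1395] y [-0.0851 -0.0293]
scene -60 0.29 186 x [0.0992 0.1381] y [-0.0833 -0.0288]
scene -60 0.305 484 x [0.099  0.1559] y [-0.0883 -0.0288]
scene 60 0.215 299 x [0.0994 0.1412] y [0.0302 0.0919]
scene 60 0.23 358 x [0.0998 0.1358] y [0.0324 0.0905]
scene 60 0.25 376 x [0.1001 0.1369] y [0.0321 0.0906]
scene 60 0.27 390 x [0.1003 0.138 ] y [0.0308 0.0904]
scene 60 0.29 223 x [0.0999 0.1347] y [0.0338 0.0911]
scene 60 0.305 547 x [0.1    0.1558] y [0.0312 0.091 ]
scene front [0.0945 0.0959 0.097  0.0997]
scene tubeB 281 [0.003  0.0043 0.006 ] ztop [0.1715 0.1737 0.1748]
  y 0.01 0.0517 0.0682 0.0614
  y 0.03 0.0537 0.068 0.062
  y 0.05 0.0519 0.0676 0.0618
  y 0.07 0.0539 0.0677 0.0623
  sp -0.012 307 -0.0813 -0.0375 z 0.19
  sp -0.006 77 -0.0819 -0.0381 z 0.1889
  sp 0.0 11 -0.0615 -0.0424 z 0.1876
  sp 0.006 38 -0.069 -0.0414 z 0.1848
  sp 0.012 38 -0.0706 -0.0425 z 0.1842
  sp 0.018
[... 1007 characters left out ...]
078 0.0106] ztop [0.172  0.1743 0.1753]
  y 0.01 0.0533 0.0674 0.0601
  y 0.03 0.0529 0.0687 0.0602
  y 0.05 0.0525 0.0687 0.0597
  y 0.07 0.0527 0.0689 0.0598
  sp -0.012 84 -0.0804 -0.0385 z 0.1887
  sp -0.006 85 -0.0803 -0.0383 z 0.1902
  sp 0.0 63 -0.0763 -0.041 z 0.1871
  sp 0.006 69 -0.0759 -0.0422 z 0.187
  sp 0.012 63 -0.0769 -0.0417 z 0.1853
  sp 0.018 77 -0.0767 -0.0412 z 0.1848
  sp 0.024 68 -0.0762 -0.0408 z 0.1844
  sp 0.03 71 -0.0758 -0.0418 z 0.1854
  sp 0.036 36 -0.0752 -0.0417 z 0.1832
  sp 0.042 130 -0.0802 -0.0374 z 0.1886
  sp 0.048 16 -0.0744 -0.0411 z 0.1841
  sp 0.054 31 -0.0669 -0.0523 z 0.1754
  sp 0.06 28 -0.0664 -0.0518 z 0.1748
  sp 0.066 29 -0.066 -0.0512 z 0.175
```

```bash
cat >> h.py <<'E'
from scipy.spatial.transform import Rotation as Ro
yaw=-.071; O=np.array([.5023,.0879,.165]); RS=Ro.from_euler("z",yaw)   # stand frame at tube height
def pose(x,y,r,phi,side,w=0,v=0):
    """TCP pose, stand frame mm: tube at y; tips r from its axis; tilt phi deg from vertical, hand on side (+1 left); w: shift up across the fingers"""
    p=np.radians(phi); u=np.array([0,side*np.sin(p),np.cos(p)]); ww=np.array([0,-side*np.cos(p),np.sin(p)])
    P=np.array([x,y,v])+u*(r+22)+ww*w
    yt=np.array([-1.,0,0]); zt=-u; xt=np.cross(yt,zt)
    return O+RS.apply(P/1e3), RS*Ro.from_matrix(np.c_[xt,yt,zt])
def delta(st,tgt):
    p,R=tgt; R0=Ro.from_euler("xyz",st["ee_rot"]); 
    d=R0.inv().apply(p-st["eef_pos"])*1e3; rv=(R0.inv()*R).as_rotvec()
    print("d",d.round(1),"rv",rv.round(3),"|",np.linalg.norm(d).round(),np.degrees(np.linalg.norm(rv)).round())
def show(st):
    p=RS.inv().apply(st["eef_pos"]-O)*1e3; R=RS.inv()*Ro.from_euler("xyz",st["ee_rot"])
    print("t",round(float(st["t"]),2),"stand xyz",p.round(1),"ztool",R.as_matrix()[:,2].round(3),"ytool",R.as_matrix()[:,1].round(3),"F",RS.inv().apply(st["force"]).round(1),"w",round(float(st["width"])*1e3,1),"gf",round(float(st["gripper_force"]),1))
    print("q",np.round(st["q"],2))
E
python3 - <<'E'
from h import *
from station import arm
for n in("scene","top"):
    f=dict(np.load(f"pics/{n}0.npz"));S=RS.inv().apply((world(f)-O).reshape(-1,3)).reshape(480,640,3)*1e3
    x,y,z=np.moveaxis(S,-1,0)
    m=(abs(y+60)<18)&(abs(z)<18)&(x>-25)&(x<-5);print(n,"plate",m.sum(),np.percentile(x[m],[10,50,90]))
    m=(np.hypot(y+60,z)<24)&(np.hypot(y+60,z)>19.5)&(x>20)&(x<60)&(z>5);print("collar",m.sum(),np.percentile(x[m],[2,10,50,90,98]))
    m=(abs(y)<100)&(abs(z-30)<8)&(x>80)&(x<110)&(abs(abs(y)-60)>25);print("front",np.percentile(x[m],[10,50,90]))
st=arm.get_state()
delta(st,pose(-60,-200,0,0,1,v=200)); delta(st,pose(12,-60,140,70,-1))
E
```

```text
scene plate 291 [-12.54669292 -10.92676872  -8.83382754]
collar 55 [22.40685199 37.51940154 41.31990437 44.7461111  45.70899071]
front [94.79915981 96.68663455 98.51848787]
top plate 84 [-10.65465066 -10.0878799   -7.70309783]
collar 81 [22.21370645 27.06382816 42.55050873 44.68616706 45.57312043]
front [96.0266008  97.27388048 98.09563655]
d [ 439.3  629.7 -138.3] rv [ 1.000e-03 -1.000e-03  1.294e+00] | 780.0 74.0
d [511.9 621.5  28.3] rv [ 0.785 -1.039  1.119] | 806.0 98.0
```

```bash
sed -i 's/O=np.array(\[.5023,.0879/O=np.array([.5043,.0883/' h.py
python3 - <<'E'
from h import *
from station import arm
delta(arm.get_state(),pose(-60,-200,0,0,1,v=200))
E
```

```text
d [ 441.   628.6 -138.3] rv [ 1.000e-03 -1.000e-03  1.294e+00] | 780.0 74.0
```

>>> jog_arm:
  targets:
    - {"dx": 20,"dy": 30,"dz": -8,"rz": 0.1}
    - {"dx": 40,"dy": 60,"dz": -20,"rz": 0.2}
    - {"dx": 65,"dy": 90,"dz": -40,"rz": 0.3}
    - {"dx": 85,"dy": 120,"dz": -60,"rz": 0.4}
    - {"dx": 105,"dy": 150,"dz": -80,"rz": 0.5}
    - {"dx": 125,"dy": 180,"dz": -100,"rz": 0.6}
    - {"dx": 145,"dy": 210,"dz": -120,"rz": 0.7}
    - {"dx": 165,"dy": 240,"dz": -138,"rz": 0.8}

```text
invalid input at $.targets[0]: expected keys dx, dy, dz, rx, ry, rz, gripper
```

>>> jog_arm:
  targets:
    - {"dx": 20,"dy": 30,"dz": -20,"rx": 0,"ry": 0,"rz": 0.1,"gripper": 0}
    - {"dx": 40,"dy": 60,"dz": -40,"rx": 0,"ry": 0,"rz": 0.2,"gripper": 0}
    - {"dx": 60,"dy": 90,"dz": -60,"rx": 0,"ry": 0,"rz": 0.3,"gripper": 0}
    - {"dx": 80,"dy": 120,"dz": -80,"rx": 0,"ry": 0,"rz": 0.42,"gripper": 0}
    - {"dx": 105,"dy": 150,"dz": -100,"rx": 0,"ry": 0,"rz": 0.54,"gripper": 0}
    - {"dx": 125,"dy": 180,"dz": -120,"rx": 0,"ry": 0,"rz": 0.66,"gripper": 0}
    - {"dx": 145,"dy": 210,"dz": -138,"rx": 0,"ry": 0,"rz": 0.78,"gripper": 0}
    - {"dx": 170,"dy": 240,"dz": -138,"rx": 0,"ry": 0,"rz": 0.9,"gripper": 0}

```text
t: 0.77
eef_pos: [0.3087, 0.35, 0.3903]
ee_rot: [-3.137, 0.004, -1.253]
force: [1.6, 0.3, 1.8]
width: 0.088
gripper_force: 0.0
```

Run:
```python
from h import *
from station import arm
st=arm.get_state();show(st)
delta(st,pose(-60,-200,0,0,1,v=200));delta(st,pose(-60,-220,0,40,-1,v=130))
```

```text
t 0.77 stand xyz [-213.6  247.2  225.3] ztool [ 0.003  0.005 -1.   ] ytool [-0.925 -0.379 -0.004] F [1.6 0.4 1.8] w 88.0 gf 0.0
q [ 1.27 -0.06 -0.18  0.   -1.45 -0.95]
d [472.1  27.4   1.5] rv [-0.003  0.004  0.389] | 473.0 22.0
d [503.9  40.6  76.4] rv [ 0.132 -0.685  0.374] | 511.0 45.0
```

>>> jog_arm:
  targets:
    - {"dx": 40,"dy": 3,"dz": 0,"rx": 0.01,"ry": -0.06,"rz": 0.05,"gripper": 0}
    - {"dx": 80,"dy": 6,"dz": 0,"rx": 0.03,"ry": -0.12,"rz": 0.09,"gripper": 0}
    - {"dx": 120,"dy": 10,"dz": 0,"rx": 0.04,"ry": -0.18,"rz": 0.14,"gripper": 0}
    - {"dx": 160,"dy": 13,"dz": 0,"rx": 0.05,"ry": -0.24,"rz": 0.19,"gripper": 0}
    - {"dx": 200,"dy": 16,"dz": 5,"rx": 0.06,"ry": -0.3,"rz": 0.23,"gripper": 0}
    - {"dx": 240,"dy": 20,"dz": 10,"rx": 0.07,"ry": -0.36,"rz": 0.28,"gripper": 0}
    - {"dx": 280,"dy": 23,"dz": 15,"rx": 0.08,"ry": -0.43,"rz": 0.3,"gripper": 0}
    - {"dx": 320,"dy": 26,"dz": 20,"rx": 0.1,"ry": -0.5,"rz": 0.32,"gripper": 0}

```text
t: 1.43
eef_pos: [0.3722, 0.0862, 0.372]
ee_rot: [-3.13, 0.459, -1.557]
force: [0.8, 0.3, -0.1]
width: 0.0878
gripper_force: 0.0
```

Run:
```python
from h import *
from station import arm
st=arm.get_state();show(st)
delta(st,pose(-10,-60,120,60,-1,v=20));delta(st,pose(-10,-60,110,75,-1,v=0))
```

```text
t 1.43 stand xyz [-131.6  -11.4  207. ] ztool [-0.026  0.443 -0.896] ytool [-0.997 -0.08  -0.011] F [ 0.8  0.4 -0.1] w 87.8 gf 0.0
q [ 0.29 -0.21 -0.24 -0.44 -1.41 -0.23]
d [ 213.9 -106.3   24.8] rv [ 0.047 -0.587  0.066] | 240.0 34.0
d [ 243.1 -105.4   73.8] rv [ 0.057 -0.849  0.061] | 275.0 49.0
```

>>> jog_arm:
  targets:
    - {"dx": 35,"dy": -10,"dz": -6,"rx": 0,"ry": -0.1,"rz": 0,"gripper": 0}
    - {"dx": 70,"dy": -20,"dz": -10,"rx": 0.01,"ry": -0.2,"rz": 0.01,"gripper": 0}
    - {"dx": 110,"dy": -30,"dz": -14,"rx": 0.02,"ry": -0.3,"rz": 0.02,"gripper": 0}
    - {"dx": 150,"dy": -40,"dz": -14,"rx": 0.03,"ry": -0.4,"rz": 0.03,"gripper": 0}
    - {"dx": 185,"dy": -50,"dz": -10,"rx": 0.04,"ry": -0.5,"rz": 0.04,"gripper": 0}
    - {"dx": 215,"dy": -60,"dz": 0,"rx": 0.05,"ry": -0.62,"rz": 0.05,"gripper": 0}
    - {"dx": 235,"dy": -75,"dz": 20,"rx": 0.06,"ry": -0.73,"rz": 0.06,"gripper": 0}
    - {"dx": 243,"dy": -95,"dz": 40,"rx": 0.06,"ry": -0.85,"rz": 0.06,"gripper": 0}

```text
t: 2.1
eef_pos: [0.4659, -0.115, 0.2345]
ee_rot: [-3.122, 1.253, -1.628]
force: [1.4, -0.1, 0.8]
width: 0.0878
gripper_force: 0.0
```

Run:
```python
from h import *
from station import arm
st=arm.get_state();show(st)
delta(st,pose(-10,-60,80,75,-1))
f=arm.grab_frame("wrist");np.savez("pics/w1.npz",**f);cv2.imwrite("pics/w1.png",f["frame"][:,:,::-1])
g=arm.grab_frame("scene");a=np.vstack([g["frame"]]);cv2.imwrite("pics/s1.png",a[:,:,::-1])
```

```text
t 2.1 stand xyz [ -23.9 -205.5   69.5] ztool [ 0.007  0.95  -0.313] ytool [-1.     0.005 -0.006] F [ 1.4 -0.   0.8] w 87.8 gf 0.0
q [-0.63  0.53 -0.   -1.   -1.85  0.71]
d [ 26.4 -13.4  58.2] rv [-0.006 -0.056  0.004] | 65.0 3.0
```

View pics/w1.png

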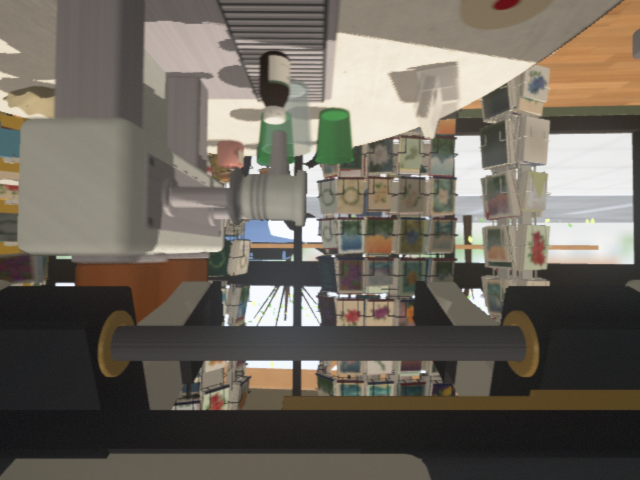

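View pics/s1.png

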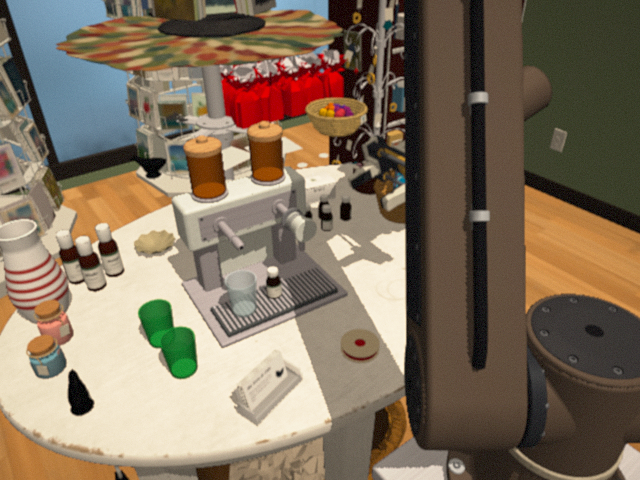

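The wrist picture (upside down) shows the spout at (275,197) with its collar at (235,200), the nozzle at (278,150) and the housing at left. The scene picture shows the arm to the right of the stand with nothing disturbed. Next I'll refine the spout position from the wrist depth.

Run:
```python
from h import *
from station import arm
f=dict(np.load("pics/w1.npz"));S=RS.inv().apply((world(f)-O).reshape(-1,3)).reshape(480,640,3)*1e3
x,y,z=np.moveaxis(S,-1,0)
print(S[200,268],S[200,304],S[200,235],S[200,190],S[200,80],S[150,276])
m=(y<-55)&(y>-90)&(abs(z)<35)&(x>-40)&(x<85)
for a in range(-20,80,4):
    k=m&(abs(x-a-2)<2)
    if k.sum()>8:print(a,k.sum(),"z",np.percentile(z[k],[1,99]).round(1),"ymin",np.percentile(y[k],2).round(1))
k=m&(abs(z)<6);print("x ends",np.percentile(x[k&(y<-75)],[0.5,99.5]))
k=m&(z>8)&(z<24)&(np.hypot(y+60,z)>19.5)&(np.hypot(y+60,z)<23.5);print(np.percentile(x[k],[1,5,25,50,75,95,99]))
m=(abs(z-30)<10)&(y<-60)&(y>-140)&(x>60)&(x<110);print("front",np.percentile(x[m],[1,5,50]) if m.sum() else 0,"side y",np.percentile(y[(abs(z-20)<15)&(x>105)&(x<150)&(y<-100)],[5,50]))
V=np.linalg.inv(f["view"]);print("cam stand",RS.inv().apply(V[:3,3]-O)*1e3)
```

```text
[ 15.06449967 -78.00165045   4.28484097] [-11.72473047 -77.21780588   4.00749128] [ 39.42436101 -79.11879281   4.58679605] [ 76.71924026 -68.05739813   3.47759877] [ 124.12940258 -127.26610643   11.08304501] [ 10.72048999 -67.67211931 -35.87756485]
-16 19 z [-19.8  -7.2] ymin -75.7
-12 333 z [-19.3  22.5] ymin -83.5
-8 280 z [-20.5  22.7] ymin -83.5
-4 225 z [-15.5  18.1] ymin -79.3
0 335 z [-34.  18.] ymin -79.4
4 356 z [-34.6  18. ] ymin -79.3
8 356 z [-34.3  18. ] ymin -79.6
12 344 z [-34.3  17.9] ymin -79.7
16 246 z [-20.4  17.8] ymin -79.4
20 243 z [-17.3  17.9] ymin -79.9
24 252 z [-17.2  17.5] ymin -80.0
28 236 z [-17.2  17.4] ymin -79.5
32 138 z [-15.6  17.2] ymin -79.0
36 405 z [-20.9  19.3] ymin -82.6
40 288 z [-20.3  21.3] ymin -83.7
44 24 z [-4.1 20.6] ymin -81.7
48 104 z [-6.4  8.2] ymin -70.0
52 102 z [-6.4  8.3] ymin -69.6
56 104 z [-6.5  8.3] ymin -69.9
60 101 z [-6.5  8.3] ymin -69.9
64 105 z [-6.4  8.4] ymin -70.0
68 105 z [-6.4  8.4] ymin -70.0
72 101 z [-6.4  8.4] ymin -69.7
76 105 z [-6.3  8.5] ymin -70.4
x ends [-11.84290269  43.94211437]
[-11.15383417 -10.84513542  -7.86484436   0.27690697  40.63059661
  43.50747306  44.42903315]
front [93.99139276 94.46696098 96.13517942] side y [-127.64523499 -126.54667261]
cam stand [ -23.98126041 -359.10778425   38.60968654]
```

Run:
```python
from h import *
from station import arm
st=arm.get_state()
delta(st,pose(13,-61,60,76,-1,v=.5));delta(st,pose(13,-61,14,76,-1,v=.5))
```

```text
d [ -0.6 -37.1  64.8] rv [ 0.008 -0.037 -0.054] | 75.0 4.0
d [ -2.3 -37.4 110.8] rv [ 0.008 -0.037 -0.054] | 117.0 4.0
```

>>> jog_arm:
  targets:
    - {"dx": 0,"dy": -15,"dz": 15,"rx": 0,"ry": -0.02,"rz": -0.03,"gripper": 0}
    - {"dx": 0,"dy": -37,"dz": 40,"rx": 0.01,"ry": -0.04,"rz": -0.05,"gripper": 0}
    - {"dx": -1,"dy": -37,"dz": 60,"rx": 0.01,"ry": -0.04,"rz": -0.05,"gripper": 0}
    - {"dx": -1,"dy": -37,"dz": 75,"rx": 0.01,"ry": -0.04,"rz": -0.05,"gripper": 0}
    - {"dx": -1,"dy": -37,"dz": 88,"rx": 0.01,"ry": -0.04,"rz": -0.05,"gripper": 0}
    - {"dx": -1,"dy": -37,"dz": 95,"rx": 0.01,"ry": -0.04,"rz": -0.05,"gripper": 0}
    - {"dx": -1,"dy": -37,"dz": 95,"rx": 0.01,"ry": -0.04,"rz": -0.05,"gripper": 0}
    - {"dx": -1,"dy": -37,"dz": 95,"rx": 0.01,"ry": -0.04,"rz": -0.05,"gripper": 0}
  force: 14

```text
t: 2.87
eef_pos: [0.5088, -0.0225, 0.2074]
ee_rot: [-2.947, 1.283, -1.448]
force: [-0.3, 0.4, 0.0]
width: 0.0877
gripper_force: 0.0
```

Run:
```python
from h import *
from station import arm
st=arm.get_state();show(st)
delta(st,pose(13,-61,14,76,-1,v=.5))
```

```text
t 2.87 stand xyz [  12.4 -110.2   42.4] ztool [ 0.008  0.96  -0.278] ytool [-0.998 -0.007 -0.055] F [-0.3  0.4  0. ] w 87.7 gf 0.0
q [-0.5   0.55 -0.06 -1.09 -1.73  0.77]
d [27.9  1.1 22.9] rv [-0.007 -0.038  0.055] | 36.0 4.0
```

Run:
```python
from h import *
from station import arm
for i in range(2):
    st=arm.get_state();print(st["eef_pos"],st["ee_rot"])
delta(st,pose(13,-61,14,76,-1,v=.5));delta(st,pose(13,-61,40,76,-1,v=.5))
```

```text
[ 0.50880606 -0.02245611  0.20737621] [-2.94717544  1.28313348 -1.4480285 ]
[ 0.50880606 -0.02245611  0.20737621] [-2.94717544  1.28313348 -1.4480285 ]
d [27.9  1.1 22.9] rv [-0.007 -0.038  0.055] | 36.0 4.0
d [28.9  0.9 -3.1] rv [-0.007 -0.038  0.055] | 29.0 4.0
```

>>> jog_arm:
  targets:
    - {"dx": 14,"dy": 1,"dz": -3,"rx": 0,"ry": -0.02,"rz": 0.03,"gripper": 0}
    - {"dx": 29,"dy": 1,"dz": -3,"rx": -0.01,"ry": -0.04,"rz": 0.055,"gripper": 0}
    - {"dx": 29,"dy": 1,"dz": -3,"rx": -0.01,"ry": -0.04,"rz": 0.055,"gripper": 0}
    - {"dx": 29,"dy": 1,"dz": 5,"rx": -0.01,"ry": -0.04,"rz": 0.055,"gripper": 0}
    - {"dx": 28,"dy": 1,"dz": 14,"rx": -0.01,"ry": -0.04,"rz": 0.055,"gripper": 0}
    - {"dx": 28,"dy": 1,"dz": 23,"rx": -0.01,"ry": -0.04,"rz": 0.055,"gripper": 0}
    - {"dx": 28,"dy": 1,"dz": 23,"rx": -0.01,"ry": -0.04,"rz": 0.055,"gripper": 0}
    - {"dx": 28,"dy": 1,"dz": 23,"rx": -0.01,"ry": -0.04,"rz": 0.055,"gripper": 0}

```text
t: 3.53
eef_pos: [0.5107, -0.0073, 0.1737]
ee_rot: [3.135, 1.329, -1.645]
force: [-0.6, -0.0, -0.2]
width: 0.0874
gripper_force: 0.0
```

Run:
```python
from h import *
from station import arm
st=arm.get_state();show(st)
delta(st,pose(13,-61,14,76,-1,v=.5))
f=arm.grab_frame("wrist");np.savez("pics/w2.npz",**f);cv2.imwrite("pics/w2.png",f["frame"][:,:,::-1]);show(arm.get_state())
```

```text
t 3.53 stand xyz [ 13.2 -94.9   8.7] ztool [-0.003  0.971 -0.239] ytool [-1.    -0.003  0.001] F [-0.6 -0.  -0.2] w 87.4 gf 0.0
q [-0.48  0.62 -0.08 -1.11 -1.72  0.78]
d [-0.2  0.2 -1.1] rv [ 0.003  0.003 -0.001] | 1.0 0.0
t 3.58 stand xyz [ 13.3 -95.3   8.6] ztool [-0.003  0.971 -0.239] ytool [-1.    -0.003  0.001] F [0.4 0.6 0.1] w 87.7 gf 0.0
q [-0.49  0.62 -0.07 -1.11 -1.72  0.78]
```

View pics/w2.png

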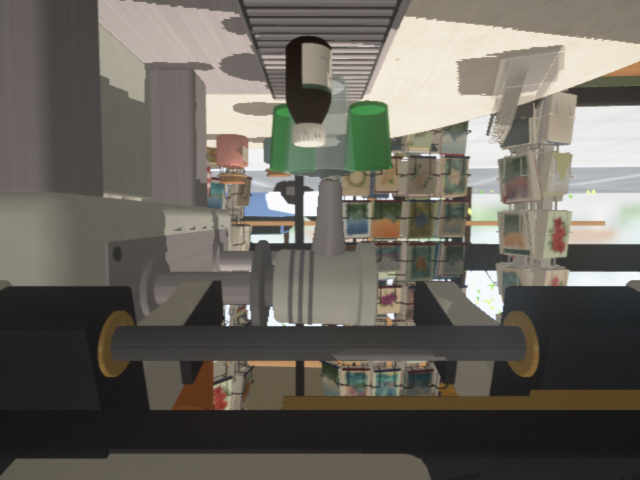

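The wrist picture shows the spout centred between the fingers: end plate at about u=375, collar at about u=252. The fingertips are at about (222,282) and (415,282). Next I'll check the fingers' height against the spout by projection.

Run:
```python
from h import *
from station import arm
f=dict(np.load("pics/w2.npz"));st=arm.get_state();R=Ro.from_euler("xyz",st["ee_rot"])
def proj(P):
    c=f["view"][:3,:3]@P+f["view"][:3,3];return (f["fx"]*c[0]/c[2]+f["cx"]).round(),(f["fy"]*c[1]/c[2]+f["cy"]).round(),c[2].round(3)
for z in(22,0,-15):
  for y in(-43.7,43.7):
    print("tool",z,y,[proj(st["eef_pos"]+R.apply(np.array([x,y,z])/1e3)) for x in(-9.5,0,9.5)])
print("axis",[proj(O+RS.apply(np.array([x,-61,0.5])/1e3)) for x in(-12,40)])
S=RS.inv().apply((world(f)-O).reshape(-1,3)).reshape(480,640,3)*1e3
x,y,z=np.moveaxis(S,-1,0)
m=(y<-62)&(y>-90)&(abs(z)<30)&(x>-25)&(x<60)&(np.arange(480)[:,None]<335)
for n,a,b in(("plate",-16,-6),("collar",36,48),("tube",55,80)):
    k=m&(x>a)&(x<b);print(n,k.sum(),"x",np.percentile(x[k],[1,99]).round(1),"z",np.percentile(z[k],[1,99]).round(1),"ymin",np.percentile(y[k],1).round(1))
print("finger",S[290,215],S[290,420],S[330,200])
```

```text
tool 22 -43.7 [(np.float64(225.0), np.float64(317.0), np.float64(0.176)), (np.float64(223.0), np.float64(299.0), np.float64(0.173)), (np.float64(222.0), np.float64(280.0), np.float64(0.171))]
tool 22 43.7 [(np.float64(413.0), np.float64(318.0), np.float64(0.176)), (np.float64(414.0), np.float64(299.0), np.float64(0.173)), (np.float64(416.0), np.float64(280.0), np.float64(0.171))]
tool 0 -43.7 [(np.float64(212.0), np.float64(344.0), np.float64(0.155)), (np.float64(210.0), np.float64(323.0), np.float64(0.152)), (np.float64(208.0), np.float64(302.0), np.float64(0.15))]
tool 0 43.7 [(np.float64(426.0), np.float64(344.0), np.float64(0.155)), (np.float64(428.0), np.float64(323.0), np.float64(0.152)), (np.float64(430.0), np.float64(302.0), np.float64(0.15))]
tool -15 -43.7 [(np.float64(201.0), np.float64(366.0), np.float64(0.141)), (np.float64(199.0), np.float64(344.0), np.float64(0.138)), (np.float64(197.0), np.float64(321.0), np.float64(0.135))]
tool -15 43.7 [(np.float64(437.0), np.float64(367.0), np.float64(0.141)), (np.float64(439.0), np.float64(344.0), np.float64(0.138)), (np.float64(442.0), np.float64(321.0), np.float64(0.135))]
axis [(np.float64(370.0), np.float64(287.0), np.float64(0.186)), (np.float64(264.0), np.float64(288.0), np.float64(0.186))]
plate 1126 x [-12.4  -6.1] z [-21.2  13.9] ymin -83.7
collar 1614 x [36.2 47.7] z [-22.1  15.2] ymin -83.7
tube 768 x [55.1 59.9] z [-7.2 13.5] ymin -89.7
finger [ 57.88133038 -84.29227936  -2.78212569] [-29.94090692 -85.29528779  -2.91617674] [  40.76974063 -160.36664011   -8.24176571]
```

>>> jog_arm:
  targets:
    - {"dx": 0,"dy": 0,"dz": 0,"rx": 0,"ry": 0,"rz": 0,"gripper": 0.15}
    - {"dx": 0,"dy": 0,"dz": 0,"rx": 0,"ry": 0,"rz": 0,"gripper": 0.25}
    - {"dx": 0,"dy": 0,"dz": 0,"rx": 0,"ry": 0,"rz": 0,"gripper": 0.3}
    - {"dx": 0,"dy": 0,"dz": 0,"rx": 0,"ry": 0,"rz": 0,"gripper": 0.33}
    - {"dx": 0,"dy": 0,"dz": 0,"rx": 0,"ry": 0,"rz": 0,"gripper": 0.36}
    - {"dx": 0,"dy": 0,"dz": 0,"rx": 0,"ry": 0,"rz": 0,"gripper": 0.39}
    - {"dx": 0,"dy": 0,"dz": 0,"rx": 0,"ry": 0,"rz": 0,"gripper": 0.42}
    - {"dx": 0,"dy": 0,"dz": 0,"rx": 0,"ry": 0,"rz": 0,"gripper": 0.45}
  force: 13

```text
t: 4.25
eef_pos: [0.5106, -0.0083, 0.173]
ee_rot: [3.129, 1.33, -1.652]
force: [-0.3, -1.1, 1.7]
width: 0.0517
gripper_force: 13.0
```

>>> jog_arm:
  targets:
    - {"dx": 0,"dy": 0,"dz": 0,"rx": 0,"ry": 0,"rz": 0,"gripper": 0.48}
    - {"dx": 0,"dy": 0,"dz": 0,"rx": 0,"ry": 0,"rz": 0,"gripper": 0.5}
    - {"dx": 0,"dy": 0,"dz": 0,"rx": 0,"ry": 0,"rz": 0,"gripper": 0.5}
    - {"dx": 0,"dy": 0,"dz": 0,"rx": 0,"ry": 0,"rz": 0,"gripper": 0.5}
    - {"dx": 0,"dy": 0,"dz": 0,"rx": 0,"ry": 0,"rz": 0,"gripper": 0.5}
    - {"dx": 0,"dy": 0,"dz": 0,"rx": 0,"ry": 0,"rz": 0,"gripper": 0.5}
    - {"dx": 0,"dy": 0,"dz": 0,"rx": 0,"ry": 0,"rz": 0,"gripper": 0.5}
    - {"dx": 0,"dy": 0,"dz": 0,"rx": 0,"ry": 0,"rz": 0,"gripper": 0.5}

```text
t: 4.92
eef_pos: [0.5107, -0.0082, 0.173]
ee_rot: [3.13, 1.33, -1.651]
force: [-2.1, -3.0, 1.4]
width: 0.0515
gripper_force: 13.0
```

>>> jog_arm:
  targets:
    - {"dx": 0,"dy": 1,"dz": 0,"rx": 0,"ry": 0,"rz": 0,"gripper": 0.5}
    - {"dx": 0,"dy": 2.5,"dz": 0,"rx": 0,"ry": 0,"rz": 0,"gripper": 0.5}
    - {"dx": 0,"dy": 4,"dz": 0,"rx": 0,"ry": 0,"rz": 0,"gripper": 0.5}
    - {"dx": 0,"dy": 5.5,"dz": 0,"rx": 0,"ry": 0,"rz": 0,"gripper": 0.5}
    - {"dx": 0,"dy": 7,"dz": 0,"rx": 0,"ry": 0,"rz": 0,"gripper": 0.5}
    - {"dx": 0,"dy": 8,"dz": 0,"rx": 0,"ry": 0,"rz": 0,"gripper": 0.5}
    - {"dx": 0,"dy": 8,"dz": 0,"rx": 0,"ry": 0,"rz": 0,"gripper": 0.5}
    - {"dx": 0,"dy": 8,"dz": 0,"rx": 0,"ry": 0,"rz": 0,"gripper": 0.5}
  force: 18

```text
t: 5.58
eef_pos: [0.5025, -0.0075, 0.173]
ee_rot: [3.129, 1.33, -1.652]
force: [0.1, -1.7, 0.7]
width: 0.0517
gripper_force: 18.0
```

Run:
```python
from h import *
from station import arm
st=arm.get_state();show(st)
```

```text
t 5.58 stand xyz [  5.  -95.7   8. ] ztool [-0.003  0.971 -0.238] ytool [-1.    -0.002  0.003] F [ 0.3 -1.7  0.7] w 51.7 gf 18.0
q [-0.49  0.62 -0.09 -1.11 -1.72  0.79]
```

>>> jog_arm:
  targets:
    - {"dx": 0,"dy": 2,"dz": 0,"rx": 0,"ry": 0,"rz": 0,"gripper": 0.5}
    - {"dx": 0,"dy": 4,"dz": 0,"rx": 0,"ry": 0,"rz": 0,"gripper": 0.5}
    - {"dx": 0,"dy": 6,"dz": 0,"rx": 0,"ry": 0,"rz": 0,"gripper": 0.5}
    - {"dx": 0,"dy": 8,"dz": 0,"rx": 0,"ry": 0,"rz": 0,"gripper": 0.5}
    - {"dx": 0,"dy": 9,"dz": 0,"rx": 0,"ry": 0,"rz": 0,"gripper": 0.5}
    - {"dx": 0,"dy": 9,"dz": 0,"rx": 0,"ry": 0,"rz": 0,"gripper": 0.5}
    - {"dx": 0,"dy": 9,"dz": 0,"rx": 0,"ry": 0,"rz": 0,"gripper": 0.5}
    - {"dx": 0,"dy": 9,"dz": 0,"rx": 0,"ry": 0,"rz": 0,"gripper": 0.5}
  force: 15

```text
t: 6.25
eef_pos: [0.4935, -0.0069, 0.173]
ee_rot: [3.128, 1.33, -1.653]
force: [-0.3, -1.0, -0.4]
width: 0.0517
gripper_force: 15.0
```

Run:
```python
from h import *
from station import arm
st=arm.get_state();show(st)
```

```text
t 6.25 stand xyz [ -4.  -95.8   8. ] ztool [-0.003  0.971 -0.238] ytool [-1.    -0.002  0.003] F [-0.3 -1.1 -0.4] w 51.7 gf 15.0
q [-0.5   0.61 -0.11 -1.1  -1.72  0.8 ]
```

>>> jog_arm:
  targets:
    - {"dx": 0,"dy": 0,"dz": 0,"rx": 0,"ry": 0,"rz": 0,"gripper": 0.38}
    - {"dx": 0,"dy": 0,"dz": 0,"rx": 0,"ry": 0,"rz": 0,"gripper": 0.3}
    - {"dx": 0,"dy": 0,"dz": 0,"rx": 0,"ry": 0,"rz": 0,"gripper": 0.15}
    - {"dx": 0,"dy": 0,"dz": 0,"rx": 0,"ry": 0,"rz": 0,"gripper": 0}
    - {"dx": 0,"dy": 0,"dz": -5,"rx": 0,"ry": 0,"rz": 0,"gripper": 0}
    - {"dx": 0,"dy": 0,"dz": -15,"rx": 0,"ry": 0,"rz": 0,"gripper": 0}
    - {"dx": 0,"dy": 0,"dz": -40,"rx": 0,"ry": 0,"rz": 0,"gripper": 0}
    - {"dx": 0,"dy": 0,"dz": -70,"rx": 0,"ry": 0,"rz": 0,"gripper": 0}

```text
t: 6.92
eef_pos: [0.4887, -0.0751, 0.19]
ee_rot: [3.126, 1.33, -1.653]
force: [0.2, 0.1, 0.4]
width: 0.0873
gripper_force: 0.0
```

Run:
```python
from h import *
from station import arm
f=arm.grab_frame("wrist");np.savez("pics/w3.npz",**f)
S=RS.inv().apply((world(f)-O).reshape(-1,3)).reshape(480,640,3)*1e3
x,y,z=np.moveaxis(S,-1,0)
m=(y<-62)&(y>-88)&(abs(z)<30)&(x>-45)&(x<85)
for a in range(-44,80,4):
    k=m&(abs(x-a-2)<2)
    if k.sum()>8:print(a,k.sum(),"z",np.percentile(z[k],[2,98]).round(1),"ymin",np.percentile(y[k],2).round(1))
st=arm.get_state();show(st)
cv2.imwrite("pics/w3.png",f["frame"][:,:,::-1])
delta(st,pose(-150,-150,60,30,-1,v=150))
```

```text
-32 108 z [-17.   17.6] ymin -82.5
-28 420 z [-23.3  17.4] ymin -83.0
-24 432 z [-22.9  16.5] ymin -82.9
-20 323 z [-19.  14.] ymin -79.0
-16 372 z [-26.   14.4] ymin -79.2
-12 439 z [-28.8  14.3] ymin -79.3
-8 413 z [-28.8  14.3] ymin -79.0
-4 422 z [-28.9  14.9] ymin -79.3
0 398 z [-27.  15.] ymin -79.3
4 326 z [-18.1  15.6] ymin -79.7
8 351 z [-17.8  15.5] ymin -79.8
12 323 z [-17.1  15.5] ymin -79.5
16 297 z [-15.9  19.5] ymin -82.2
20 440 z [-20.6  19.1] ymin -83.9
24 97 z [-21.1   5.5] ymin -82.7
28 106 z [-5.3  5.8] ymin -67.4
32 151 z [-7.2  8.1] ymin -69.6
36 141 z [-7.2  8.1] ymin -69.8
40 147 z [-7.2  8.2] ymin -69.6
44 148 z [-7.2  8. ] ymin -70.1
48 141 z [-7.2  8.1] ymin -69.8
52 146 z [-7.3  8. ] ymin -70.2
56 143 z [-7.3  8. ] ymin -70.3
60 152 z [-7.3  8. ] ymin -70.5
64 147 z [-7.3  8. ] ymin -70.1
68 144 z [-7.3  8. ] ymin -69.8
72 149 z [-7.3  7.9] ymin -70.0
76 144 z [-7.3  7.9] ymin -70.2
t 6.97 stand xyz [  -3.6 -170.    25.5] ztool [-0.002  0.97  -0.242] ytool [-1.    -0.002  0.002] F [ 1.  -5.5  0.9] w 87.6 gf 0.0
q [-0.59  0.62 -0.02 -1.05 -1.82  0.77]
d [-184.4  146.8  -67.4] rv [ 0.003  0.802 -0.   ] | 245.0 46.0
```

View pics/w3.png

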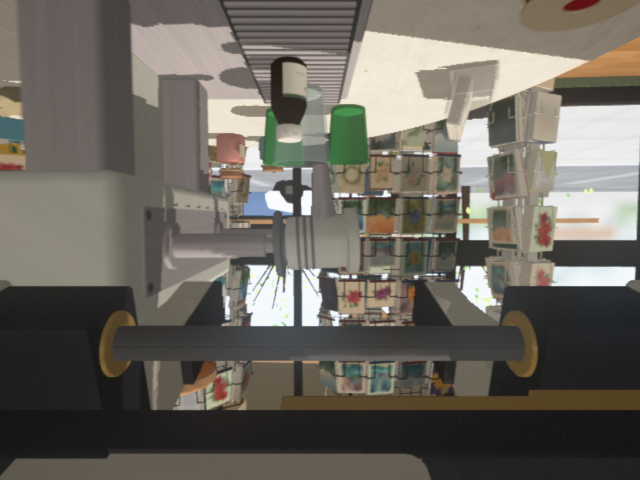

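The wrist picture shows the spout resting about 17 mm out along tube A, with its end plate at u=358, collar at u=280 and the nozzle down, drooping slightly. I'll swing the hand over the tube to the left side, working the arc rows out from the current pose.

```bash
cat >> h.py <<'E'
def rows(st,poses):
    for t in poses:
        p,R=t; R0=Ro.from_euler("xyz",st["ee_rot"])
        print((R0.inv().apply(p-st["eef_pos"])*1e3).round(0),(R0.inv()*R).as_rotvec().round(2))
E
python3 - <<'E'
from h import *
from station import arm
st=arm.get_state()
ps=[pose(x,-61,r,abs(a),1 if a>0 else -1) for x,r,a in zip(np.linspace(-10,-30,8),np.linspace(95,110,8),np.linspace(-70,-26,8))]
rows(st,ps)
E
```

```text
[-14.   6.  -4.] [ 0.   0.1 -0. ]
[-27.   9.  -4.] [ 0.    0.21 -0.  ]
[-40.  12.  -3.] [ 0.    0.32 -0.  ]
[-53.  15.  -0.] [ 0.    0.43 -0.  ]
[-67.  18.   4.] [ 0.    0.54 -0.  ]
[-79.  21.  11.] [ 0.    0.65 -0.  ]
[-91.  24.  18.] [ 0.    0.76 -0.  ]
[-103.   26.   27.] [ 0.    0.87 -0.  ]
```

>>> jog_arm:
  targets:
    - {"dx": -14,"dy": 6,"dz": -4,"rx": 0,"ry": 0.1,"rz": 0,"gripper": 0}
    - {"dx": -27,"dy": 9,"dz": -4,"rx": 0,"ry": 0.21,"rz": 0,"gripper": 0}
    - {"dx": -40,"dy": 12,"dz": -3,"rx": 0,"ry": 0.32,"rz": 0,"gripper": 0}
    - {"dx": -53,"dy": 15,"dz": 0,"rx": 0,"ry": 0.43,"rz": 0,"gripper": 0}
    - {"dx": -67,"dy": 18,"dz": 4,"rx": 0,"ry": 0.54,"rz": 0,"gripper": 0}
    - {"dx": -79,"dy": 21,"dz": 11,"rx": 0,"ry": 0.65,"rz": 0,"gripper": 0}
    - {"dx": -91,"dy": 24,"dz": 18,"rx": 0,"ry": 0.76,"rz": 0,"gripper": 0}
    - {"dx": -103,"dy": 26,"dz": 27,"rx": 0,"ry": 0.87,"rz": 0,"gripper": 0}

```text
t: 7.63
eef_pos: [0.4677, -0.0234, 0.2859]
ee_rot: [-3.139, 0.455, -1.641]
force: [0.0, 0.5, -1.0]
width: 0.0875
gripper_force: 0.0
```

Run:
```python
from h import *
from station import arm
st=arm.get_state();show(st)
ps=[pose(-30,-61,110,abs(a),1 if a>0 else -1) for a in np.linspace(-20,24,8)]
rows(st,ps)
```

```text
t 7.63 stand xyz [ -28.6 -114.   120.9] ztool [ 0.003  0.439 -0.898] ytool [-1.     0.001 -0.002] F [ 0.   0.5 -1. ] w 87.5 gf 0.0
q [-0.02  0.05 -0.19 -0.47 -1.33  0.06]
[-8.  1.  1.] [-0.    0.11  0.  ]
[-23.   1.   3.] [-0.    0.22  0.  ]
[-37.   1.   7.] [-0.    0.33  0.  ]
[-50.   1.  12.] [-0.    0.44 -0.  ]
[-63.   1.  19.] [-0.    0.54 -0.  ]
[-75.   1.  27.] [-0.    0.65 -0.  ]
[-86.   2.  37.] [-0.    0.76 -0.  ]
[-96.   2.  47.] [-0.    0.87 -0.  ]
```

>>> jog_arm:
  targets:
    - {"dx": -12,"dy": 1,"dz": 1,"rx": 0,"ry": 0.11,"rz": 0,"gripper": 0}
    - {"dx": -25,"dy": 1,"dz": 3,"rx": 0,"ry": 0.22,"rz": 0,"gripper": 0}
    - {"dx": -38,"dy": 1,"dz": 7,"rx": 0,"ry": 0.33,"rz": 0,"gripper": 0}
    - {"dx": -50,"dy": 1,"dz": 12,"rx": 0,"ry": 0.44,"rz": 0,"gripper": 0}
    - {"dx": -63,"dy": 1,"dz": 19,"rx": 0,"ry": 0.54,"rz": 0,"gripper": 0}
    - {"dx": -75,"dy": 1,"dz": 27,"rx": 0,"ry": 0.65,"rz": 0,"gripper": 0}
    - {"dx": -86,"dy": 2,"dz": 37,"rx": 0,"ry": 0.76,"rz": 0,"gripper": 0}
    - {"dx": -96,"dy": 2,"dz": 47,"rx": 0,"ry": 0.87,"rz": 0,"gripper": 0}

```text
t: 8.3
eef_pos: [0.4729, 0.0853, 0.2857]
ee_rot: [-3.14, -0.414, -1.64]
force: [1.1, -1.4, -0.7]
width: 0.0876
gripper_force: 0.0
```

Run:
```python
from h import *
from station import arm
st=arm.get_state();show(st)
ps=[pose(-30,-61,r,abs(a),1,w=3) for a,r in zip([30,36,42,48,54,60,62,62],[100,90,80,75,70,70,70,70])]
rows(st,ps)
```

```text
t 8.3 stand xyz [-31.1  -5.2 120.7] ztool [ 0.003 -0.402 -0.916] ytool [-1.    -0.002 -0.002] F [ 1.2 -1.3 -0.7] w 87.6 gf 0.0
q [ 0.8   0.12 -0.4   0.27 -1.38 -0.96]
[-8. -1. 11.] [-0.    0.11  0.  ]
[-18.  -1.  23.] [-0.    0.21  0.  ]
[-27.  -1.  35.] [-0.    0.32  0.  ]
[-35.  -1.  43.] [-0.    0.42  0.  ]
[-41.  -1.  52.] [-0.    0.53  0.  ]
[-49.  -1.  57.] [-0.    0.63  0.  ]
[-52.  -1.  59.] [-0.    0.67  0.  ]
[-52.  -1.  59.] [-0.    0.67  0.  ]
```

>>> jog_arm:
  targets:
    - {"dx": -8,"dy": -1,"dz": 11,"rx": 0,"ry": 0.11,"rz": 0,"gripper": 0}
    - {"dx": -18,"dy": -1,"dz": 23,"rx": 0,"ry": 0.21,"rz": 0,"gripper": 0}
    - {"dx": -27,"dy": -1,"dz": 35,"rx": 0,"ry": 0.32,"rz": 0,"gripper": 0}
    - {"dx": -35,"dy": -1,"dz": 43,"rx": 0,"ry": 0.42,"rz": 0,"gripper": 0}
    - {"dx": -41,"dy": -1,"dz": 52,"rx": 0,"ry": 0.53,"rz": 0,"gripper": 0}
    - {"dx": -49,"dy": -1,"dz": 57,"rx": 0,"ry": 0.63,"rz": 0,"gripper": 0}
    - {"dx": -52,"dy": -1,"dz": 59,"rx": 0,"ry": 0.67,"rz": 0,"gripper": 0}
    - {"dx": -52,"dy": -1,"dz": 59,"rx": 0,"ry": 0.67,"rz": 0,"gripper": 0}

```text
t: 8.97
eef_pos: [0.475, 0.1088, 0.2068]
ee_rot: [3.13, -1.088, -1.629]
force: [-0.1, -0.9, 0.5]
width: 0.0876
gripper_force: 0.0
```

Run:
```python
from h import *
from station import arm
f=arm.grab_frame("wrist");np.savez("pics/w4.npz",**f);cv2.imwrite("pics/w4.png",f["frame"][:,:,::-1])
S=RS.inv().apply((world(f)-O).reshape(-1,3)).reshape(480,640,3)*1e3
x,y,z=np.moveaxis(S,-1,0)
m=(y<-25)&(y>-62)&(z>-30)&(z<30)&(x>-45)&(x<85)
for a in range(-36,60,6):
    k=m&(abs(x-a-3)<3)
    if k.sum()>8:
        # circle radial distance max from nominal axis
        print(a,k.sum(),"zmax",np.percentile(z[k],98).round(1),"ymax",np.percentile(y[k],98).round(1))
st=arm.get_state();show(st)
delta(st,pose(-5,-61,14,62,1,w=3)); delta(st,pose(-5,-61,35,62,1,w=3))
```

```text
-30 556 zmax 19.7 ymax -37.6
-24 556 zmax 19.2 ymax -37.8
-18 520 zmax 16.3 ymax -41.9
-12 576 zmax 16.4 ymax -42.0
-6 567 zmax 16.9 ymax -42.0
0 515 zmax 17.2 ymax -41.9
6 520 zmax 17.5 ymax -42.2
12 411 zmax 17.3 ymax -42.7
18 788 zmax 21.8 ymax -38.7
24 86 zmax 17.3 ymax -38.8
30 239 zmax 8.7 ymax -52.5
36 225 zmax 8.7 ymax -52.4
42 223 zmax 8.8 ymax -52.5
48 223 zmax 8.7 ymax -52.6
54 215 zmax 8.7 ymax -52.6
t 9.02 stand xyz [-30.6  18.2  42.8] ztool [-0.    -0.883 -0.469] ytool [-1.    -0.002  0.004] F [ 0.6 -0.9  0.2] w 87.3 gf 0.0
q [ 0.97  0.53 -0.46  0.46 -1.59 -1.29]
d [  2.5 -25.6  54. ] rv [ 0.    -0.001  0.005] | 60.0 0.0
d [  2.5 -25.6  33. ] rv [ 0.    -0.001  0.005] | 42.0 0.0
```

View pics/w4.png

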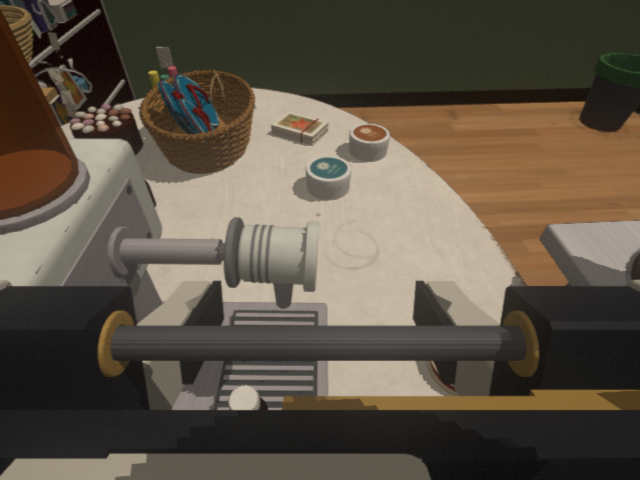

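The wrist picture from the left shows the spout at (272,250), collar at (233,252), nozzle down at (284,295) and bottle cap at (244,398), with a clear way in. Moving in to regrip.

>>> jog_arm:
  targets:
    - {"dx": 1,"dy": -13,"dz": 5,"rx": 0,"ry": 0,"rz": 0,"gripper": 0}
    - {"dx": 2,"dy": -26,"dz": 12,"rx": 0,"ry": 0,"rz": 0,"gripper": 0}
    - {"dx": 2.5,"dy": -26,"dz": 24,"rx": 0,"ry": 0,"rz": 0,"gripper": 0}
    - {"dx": 2.5,"dy": -26,"dz": 34,"rx": 0,"ry": 0,"rz": 0,"gripper": 0}
    - {"dx": 2.5,"dy": -26,"dz": 43,"rx": 0,"ry": 0,"rz": 0,"gripper": 0}
    - {"dx": 2.5,"dy": -26,"dz": 50,"rx": 0,"ry": 0,"rz": 0,"gripper": 0}
    - {"dx": 2.5,"dy": -26,"dz": 54,"rx": 0,"ry": 0,"rz": 0,"gripper": 0.1}
    - {"dx": 2.5,"dy": -26,"dz": 54,"rx": 0,"ry": 0,"rz": 0,"gripper": 0.2}
  force: 13

```text
t: 9.68
eef_pos: [0.497, 0.057, 0.1857]
ee_rot: [3.135, -1.08, -1.635]
force: [-0.3, 0.8, 0.2]
width: 0.0794
gripper_force: 0.0
```

Run:
```python
from h import *
from station import arm
st=arm.get_state();show(st)
delta(st,pose(-4.5,-60.5,14,62,1,w=3))
```

```text
t 9.68 stand xyz [ -5.1 -31.8  20.7] ztool [-0.001 -0.882 -0.471] ytool [-1.    -0.001  0.003] F [-0.4  0.8  0.2] w 79.4 gf 0.0
q [ 0.88  0.54 -0.54  0.54 -1.5  -1.29]
d [-1.8 -0.6 -0.9] rv [0.001 0.002 0.003] | 2.0 0.0
```

>>> jog_arm:
  targets:
    - {"dx": -1,"dy": 0,"dz": 0,"rx": 0,"ry": 0,"rz": 0,"gripper": 0.27}
    - {"dx": -1,"dy": 0,"dz": 0,"rx": 0,"ry": 0,"rz": 0,"gripper": 0.33}
    - {"dx": -1,"dy": 0,"dz": 0,"rx": 0,"ry": 0,"rz": 0,"gripper": 0.37}
    - {"dx": -1,"dy": 0,"dz": 0,"rx": 0,"ry": 0,"rz": 0,"gripper": 0.39}
    - {"dx": -1,"dy": 0,"dz": 0,"rx": 0,"ry": 0,"rz": 0,"gripper": 0.41}
    - {"dx": -1,"dy": 0,"dz": 0,"rx": 0,"ry": 0,"rz": 0,"gripper": 0.44}
    - {"dx": -1,"dy": 0,"dz": 0,"rx": 0,"ry": 0,"rz": 0,"gripper": 0.5}
    - {"dx": -1,"dy": 0,"dz": 0,"rx": 0,"ry": 0,"rz": 0,"gripper": 0.5}
  force: 13

```text
t: 10.35
eef_pos: [0.4977, 0.0589, 0.1849]
ee_rot: [3.137, -1.08, -1.635]
force: [0.6, 3.6, 1.3]
width: 0.0516
gripper_force: 13.0
```

Run:
```python
from h import *
from station import arm
st=arm.get_state();show(st)
```

```text
t 10.35 stand xyz [ -4.5 -29.8  19.9] ztool [ 0.001 -0.882 -0.472] ytool [-1.    -0.002  0.002] F [0.4 3.7 1.3] w 51.6 gf 13.0
q [ 0.88  0.54 -0.53  0.54 -1.5  -1.29]
```

>>> jog_arm:
  targets:
    - {"dx": 0,"dy": 0,"dz": 0,"rx": 0,"ry": 0,"rz": 0,"gripper": 0.55}
    - {"dx": 0,"dy": 2,"dz": 0,"rx": 0,"ry": 0,"rz": 0,"gripper": 0.55}
    - {"dx": 0,"dy": 6,"dz": 0,"rx": 0,"ry": 0,"rz": 0,"gripper": 0.55}
    - {"dx": 0,"dy": 11,"dz": 0,"rx": 0,"ry": 0,"rz": 0,"gripper": 0.55}
    - {"dx": 0,"dy": 17,"dz": 0,"rx": 0,"ry": 0,"rz": 0,"gripper": 0.55}
    - {"dx": 0,"dy": 24,"dz": 0,"rx": 0,"ry": 0,"rz": 0,"gripper": 0.55}
    - {"dx": 0,"dy": 32,"dz": 0,"rx": 0,"ry": 0,"rz": 0,"gripper": 0.55}
    - {"dx": 0,"dy": 40,"dz": 0,"rx": 0,"ry": 0,"rz": 0,"gripper": 0.55}
  force: 25

```text
t: 11.02
eef_pos: [0.4563, 0.0609, 0.1848]
ee_rot: [3.134, -1.08, -1.634]
force: [-0.0, -0.0, -2.6]
width: 0.0513
gripper_force: 25.0
```

>>> jog_arm:
  targets:
    - {"dx": 0,"dy": 8,"dz": 0,"rx": 0,"ry": 0,"rz": 0,"gripper": 0.55}
    - {"dx": 0,"dy": 16,"dz": 0,"rx": 0,"ry": 0,"rz": 0,"gripper": 0.55}
    - {"dx": 0,"dy": 24,"dz": 0,"rx": 0,"ry": 0,"rz": 0,"gripper": 0.55}
    - {"dx": 0,"dy": 30,"dz": 0,"rx": 0,"ry": 0,"rz": 0,"gripper": 0.55}
    - {"dx": 0,"dy": 34,"dz": 0,"rx": 0,"ry": 0,"rz": 0,"gripper": 0.55}
    - {"dx": 0,"dy": 36,"dz": 0,"rx": 0,"ry": 0,"rz": 0,"gripper": 0.55}
    - {"dx": 0,"dy": 36,"dz": 0,"rx": 0,"ry": 0,"rz": 0,"gripper": 0.55}
    - {"dx": 0,"dy": 36,"dz": 0,"rx": 0,"ry": 0,"rz": 0,"gripper": 0.55}

```text
t: 11.68
eef_pos: [0.4218, 0.0639, 0.1851]
ee_rot: [3.136, -1.08, -1.635]
force: [0.1, -0.5, -1.4]
width: 0.0509
gripper_force: 25.0
```

Run:
```python
from h import *
from station import arm
f=arm.grab_frame("wrist");np.savez("pics/w5.npz",**f);cv2.imwrite("pics/w5.png",f["frame"][:,:,::-1])
st=arm.get_state();show(st)
S=RS.inv().apply((world(f)-O).reshape(-1,3)).reshape(480,640,3)*1e3
np.save("pics/S5.npy",S)
x,y,z=np.moveaxis(S,-1,0);X=st and RS.inv().apply(st["eef_pos"]-O)[0]*1e3
m=(y<-25)&(y>-70)&(z>-60)&(z<30)&(x>X-35)&(x<X+40)
for a in range(-30,36,6):
    k=m&(abs(x-X-a-3)<3)
    if k.sum()>8: print(a,k.sum(),"z",np.percentile(z[k],[2,98]).round(1),"ymax",np.percentile(y[k],98).round(1))
```

```text
t 11.73 stand xyz [-80.5 -30.3  20. ] ztool [ 0.    -0.882 -0.471] ytool [-1.    -0.002  0.003] F [ 0.2 -0.9 -2.1] w 50.9 gf 25.0
q [ 1.01  0.48 -0.63  0.43 -1.49 -1.36]
-30 799 z [ 5.8 29.6] ymax -28.1
-24 946 z [ 3.5 19.3] ymax -40.7
-18 842 z [-1.4 15.7] ymax -43.1
-12 820 z [-1.6 15.9] ymax -43.9
-6 817 z [-1.4 16.2] ymax -43.6
0 861 z [-1.4 17. ] ymax -43.5
6 870 z [-1.1 17.1] ymax -43.5
12 858 z [-1.  17.5] ymax -43.4
18 1004 z [-1.7 21.7] ymax -40.8
24 847 z [ 5.6 29.5] ymax -27.9
30 369 z [21.8 29.6] ymax -33.2
```

View pics/w5.png

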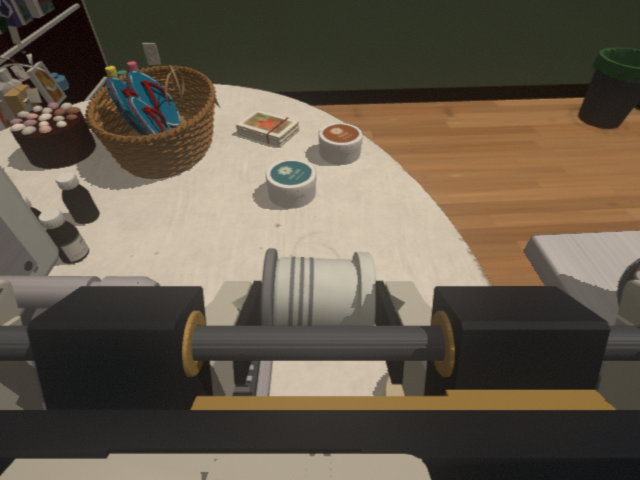

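The wrist picture shows the spout held between the pads, plate at u=365 and collar at u=270, drawn clear of tube A. The axis droops by about 0.05 rad. I'll move it in front of tube B and level it.

```bash
cat >> h.py <<'E'
def carry(st,mid,new,pitch=0.,roll=0.):
    """hand pose moving spout point mid->new (stand mm), turning it about stand y by pitch, x by roll"""
    p=RS.inv().apply(st["eef_pos"]-O)*1e3; R=RS.inv()*Ro.from_euler("xyz",st["ee_rot"])
    T=Ro.from_euler("yx",[pitch,roll]); P=np.array(new)+T.apply(p-np.array(mid))
    return O+RS.apply(P/1e3), RS*T*R
E
python3 - <<'E'
from h import *
from station import arm
st=arm.get_state();show(st)
mid=[-80.5,-61.5,-1.3]
rows(st,[carry(st,mid,[-82,-61.5+f*121.5,-1.3+f*2],.05*f,-.07*f) for f in(.25,.5,.75,1)])
E
```

```text
t 11.73 stand xyz [-80.5 -30.3  20. ] ztool [ 0.    -0.882 -0.471] ytool [-1.    -0.002  0.003] F [ 0.2 -0.9 -2.1] w 50.9 gf 25.0
q [ 1.01  0.48 -0.63  0.43 -1.49 -1.36]
[-15.   1. -27.] [-0.01  0.02 -0.01]
[-29.   1. -54.] [-0.01  0.03 -0.02]
[-44.   1. -81.] [-0.02  0.05 -0.03]
[ -58.    0. -108.] [-0.03  0.07 -0.04]
```

>>> jog_arm:
  targets:
    - {"dx": -7,"dy": 1,"dz": -13,"rx": 0,"ry": 0.01,"rz": -0.01,"gripper": 0.55}
    - {"dx": -18,"dy": 1,"dz": -34,"rx": -0.01,"ry": 0.02,"rz": -0.01,"gripper": 0.55}
    - {"dx": -32,"dy": 1,"dz": -60,"rx": -0.01,"ry": 0.03,"rz": -0.02,"gripper": 0.55}
    - {"dx": -44,"dy": 1,"dz": -81,"rx": -0.02,"ry": 0.05,"rz": -0.03,"gripper": 0.55}
    - {"dx": -53,"dy": 1,"dz": -98,"rx": -0.03,"ry": 0.06,"rz": -0.04,"gripper": 0.55}
    - {"dx": -58,"dy": 0,"dz": -108,"rx": -0.03,"ry": 0.07,"rz": -0.04,"gripper": 0.55}
    - {"dx": -58,"dy": 0,"dz": -108,"rx": -0.03,"ry": 0.07,"rz": -0.04,"gripper": 0.55}
    - {"dx": -58,"dy": 0,"dz": -108,"rx": -0.03,"ry": 0.07,"rz": -0.04,"gripper": 0.55}

```text
t: 12.4
eef_pos: [0.4302, 0.1862, 0.1841]
ee_rot: [3.014, -1.148, -1.533]
force: [0.2, -1.0, -1.4]
width: 0.0515
gripper_force: 25.0
```

Run:
```python
from h import *
from station import arm
f=arm.grab_frame("wrist");np.savez("pics/w6.npz",**f);cv2.imwrite("pics/w6.png",f["frame"][:,:,::-1])
st=arm.get_state();show(st)
S=RS.inv().apply((world(f)-O).reshape(-1,3)).reshape(480,640,3)*1e3
x,y,z=np.moveaxis(S,-1,0);X=RS.inv().apply(st["eef_pos"]-O)[0]*1e3
m=(y>45)&(y<100)&(z>-60)&(z<30)&(x>X-35)&(x<X+40)
for a in range(-30,36,6):
    k=m&(abs(x-X-a-3)<3)
    if k.sum()>8: print(a,k.sum(),"z",np.percentile(z[k],[2,98]).round(1),"ymax",np.percentile(y[k],98).round(1))
m=(abs(y-60)<16)&(abs(z)<16)&(x>X+45)&(x<90)
print("tube",m.sum(),np.percentile(x[m],[0,.5,2]) if m.sum() else 0)
for a in range(-10,90,8):
    k=m&(abs(x-a-4)<4)
    if k.sum()>8: print(a,k.sum(),"z",np.percentile(z[k],[2,98]).round(1),"y",np.percentile(y[k],[2,98]).round(1))
```

```text
t 12.45 stand xyz [-81.   91.7  19.4] ztool [-0.029 -0.913 -0.407] ytool [-0.999  0.008  0.052] F [-0.3 -0.4 -1.8] w 51.7 gf 25.0
q [ 1.1   0.64 -0.36  0.34 -1.7  -1.31]
-30 850 z [ 5.9 29.7] ymax 95.3
-24 1053 z [ 4.  21.5] ymax 80.8
-18 872 z [-0.8 17.5] ymax 77.6
-12 857 z [-1.2 17.6] ymax 77.5
-6 860 z [-1.2 17.5] ymax 77.6
0 875 z [-1.2 17.9] ymax 77.8
6 888 z [-1.4 18.2] ymax 77.9
12 887 z [-1.6 18. ] ymax 77.8
18 1020 z [-2.2 21.8] ymax 80.9
24 905 z [ 4.8 29.4] ymax 96.7
30 426 z [20.8 29.5] ymax 93.7
tube 3171 [4.01563873 4.50921646 5.54211398]
-2 79 z [-1.1  6.1] y [54.9 61.7]
6 273 z [4.4 8.9] y [54.2 63.7]
14 261 z [6.3 8.9] y [54.9 64.1]
22 263 z [5.9 8.9] y [54.4 64.1]
30 354 z [2.2 8.8] y [52.4 66.7]
38 538 z [-0.9  9. ] y [54.6 67.4]
46 587 z [-3.5  8.8] y [55.  67.4]
54 562 z [-2.8  8.9] y [54.8 67.4]
62 233 z [-1.9  9. ] y [54.1 66.3]
70 21 z [6.3 8.3] y [53.7 58.5]
```

View pics/w6.png

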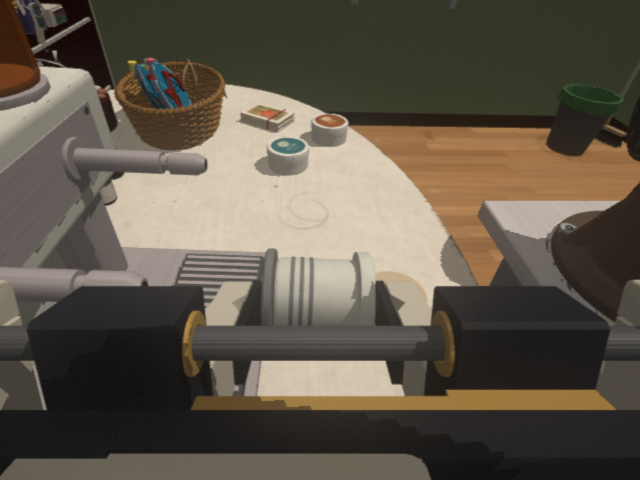

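The wrist picture shows the spout in hand at (320,290), tube B's tip at about (140,282) and bare tube A at (200,163). The spout axis is within about 1 mm of tube B and nearly level. I'll make a small correction and go up to the tip.

Run:
```python
from h import *
from station import arm
st=arm.get_state()
mid=[-81,59.7,-.2]
rows(st,[carry(st,mid,[x,59.4,.7],.012,-.05) for x in(-81,-60,-40,-30)])
```

```text
[-1. -0. -0.] [-0.01  0.05 -0.01]
[  0. -21.  -1.] [-0.01  0.05 -0.01]
[  1. -41.  -1.] [-0.01  0.05 -0.01]
[  1. -51.  -2.] [-0.01  0.05 -0.01]
```

>>> jog_arm:
  targets:
    - {"dx": -0.8,"dy": -2,"dz": -0.3,"rx": 0,"ry": 0.02,"rz": 0,"gripper": 0.55}
    - {"dx": -0.5,"dy": -10,"dz": -0.5,"rx": -0.01,"ry": 0.05,"rz": -0.01,"gripper": 0.55}
    - {"dx": 0,"dy": -20,"dz": -0.8,"rx": -0.01,"ry": 0.05,"rz": -0.01,"gripper": 0.55}
    - {"dx": 0.4,"dy": -30,"dz": -1.1,"rx": -0.01,"ry": 0.05,"rz": -0.01,"gripper": 0.55}
    - {"dx": 0.8,"dy": -40,"dz": -1.4,"rx": -0.01,"ry": 0.05,"rz": -0.01,"gripper": 0.55}
    - {"dx": 1.1,"dy": -48,"dz": -1.6,"rx": -0.01,"ry": 0.05,"rz": -0.01,"gripper": 0.55}
    - {"dx": 1.2,"dy": -51,"dz": -1.7,"rx": -0.01,"ry": 0.05,"rz": -0.01,"gripper": 0.55}
    - {"dx": 1.2,"dy": -51,"dz": -1.7,"rx": -0.01,"ry": 0.05,"rz": -0.01,"gripper": 0.55}

```text
t: 13.12
eef_pos: [0.4818, 0.1825, 0.1838]
ee_rot: [2.964, -1.195, -1.491]
force: [-0.1, 1.0, -2.5]
width: 0.051
gripper_force: 25.0
```

Run:
```python
from h import *
from station import arm
f=arm.grab_frame("wrist");np.savez("pics/w7.npz",**f)
st=arm.get_state();show(st)
S=RS.inv().apply((world(f)-O).reshape(-1,3)).reshape(480,640,3)*1e3
x,y,z=np.moveaxis(S,-1,0);X=RS.inv().apply(st["eef_pos"]-O)[0]*1e3
m=(y>45)&(y<100)&(z>-60)&(z<30)&(x>X-35)&(x<X+40)
for a in range(-18,18,6):
    k=m&(abs(x-X-a-3)<3)
    if k.sum()>8: print(a,k.sum(),"z",np.percentile(z[k],[2,98]).round(1),"ymax",np.percentile(y[k],98).round(1))
m=(abs(y-60)<16)&(abs(z)<16)&(x>X+30)&(x<90)
print("tube",m.sum(),np.percentile(x[m],[0,.5,2]) if m.sum() else 0)
for a in range(-10,90,8):
    k=m&(abs(x-a-4)<4)
    if k.sum()>8: print(a,k.sum(),"z",np.percentile(z[k],[2,98]).round(1),"y",np.percentile(y[k],[2,98]).round(1))
R0=Ro.from_euler("xyz",st["ee_rot"]);print("x dir in tool",(R0.inv()*RS).apply([1,0,0]).round(4))
```

```text
t 13.17 stand xyz [-29.7  92.5  18.9] ztool [-0.037 -0.932 -0.361] ytool [-0.998  0.014  0.065] F [ 0.  -0.3 -2.6] w 51.6 gf 25.0
q [ 1.02  0.7  -0.29  0.41 -1.73 -1.26]
-18 912 z [ 0.  19.4] ymax 76.9
-12 852 z [-0.5 19. ] ymax 76.8
-6 856 z [-0.6 18.9] ymax 76.7
0 864 z [-0.8 19.1] ymax 76.9
6 886 z [-1.1 19.2] ymax 76.9
12 893 z [-1.5 19.1] ymax 76.9
tube 2334 [ 7.22593834  9.3427793  12.80426914]
6 60 z [4.8 8.7] y [54.  59.1]
14 239 z [3.2 8.9] y [54.9 66.9]
22 294 z [-0.3  8.7] y [54.7 67.4]
30 140 z [2.1 8.8] y [52.4 62.2]
38 191 z [6.7 8.9] y [54.9 62.7]
46 209 z [6.6 8.9] y [54.4 63. ]
54 219 z [6.6 8.9] y [54.4 63.3]
62 226 z [6.7 9. ] y [54.8 63.5]
70 249 z [6.4 8.9] y [54.2 63.6]
78 293 z [5.  9.1] y [54.2 65.1]
86 214 z [2.7 8.8] y [55.2 66.9]
x dir in tool [ 0.0554 -0.9978 -0.0365]
```

>>> jog_arm:
  targets:
    - {"dx": -0.3,"dy": -3,"dz": -0.5,"rx": 0,"ry": 0,"rz": 0,"gripper": 0.55}
    - {"dx": -0.1,"dy": -6,"dz": -0.6,"rx": 0,"ry": 0,"rz": 0,"gripper": 0.55}
    - {"dx": 0.05,"dy": -9,"dz": -0.7,"rx": 0,"ry": 0,"rz": 0,"gripper": 0.55}
    - {"dx": 0.2,"dy": -12,"dz": -0.8,"rx": 0,"ry": 0,"rz": 0,"gripper": 0.55}
    - {"dx": 0.35,"dy": -14.5,"dz": -0.9,"rx": 0,"ry": 0,"rz": 0,"gripper": 0.55}
    - {"dx": 0.5,"dy": -17,"dz": -1.0,"rx": 0,"ry": 0,"rz": 0,"gripper": 0.55}
    - {"dx": 0.6,"dy": -19,"dz": -1.05,"rx": 0,"ry": 0,"rz": 0,"gripper": 0.55}
    - {"dx": 0.65,"dy": -20,"dz": -1.1,"rx": 0,"ry": 0,"rz": 0,"gripper": 0.55}

```text
t: 13.83
eef_pos: [0.5013, 0.1821, 0.1836]
ee_rot: [2.964, -1.195, -1.489]
force: [-0.4, -0.3, -1.8]
width: 0.0512
gripper_force: 25.0
```

Run:
```python
from h import *
from station import arm
st=arm.get_state();show(st);print(st["moment"].round(2))
```

```text
t 13.83 stand xyz [-9.6 93.3 18.6] ztool [-0.036 -0.932 -0.361] ytool [-0.998  0.013  0.065] F [-0.4 -0.4 -1.8] w 51.2 gf 25.0
q [ 1.    0.72 -0.26  0.44 -1.74 -1.25]
[ 3.84 -0.48 -0.04]
```

>>> jog_arm:
  targets:
    - {"dx": 0.1,"dy": -2,"dz": -0.1,"rx": 0,"ry": 0,"rz": 0,"gripper": 0.55}
    - {"dx": 0.2,"dy": -4,"dz": -0.15,"rx": 0,"ry": 0,"rz": 0,"gripper": 0.55}
    - {"dx": 0.35,"dy": -6,"dz": -0.2,"rx": 0,"ry": 0,"rz": 0,"gripper": 0.55}
    - {"dx": 0.45,"dy": -8,"dz": -0.3,"rx": 0,"ry": 0,"rz": 0,"gripper": 0.55}
    - {"dx": 0.55,"dy": -10,"dz": -0.35,"rx": 0,"ry": 0,"rz": 0,"gripper": 0.55}
    - {"dx": 0.6,"dy": -11,"dz": -0.4,"rx": 0,"ry": 0,"rz": 0,"gripper": 0.55}
    - {"dx": 0.65,"dy": -12,"dz": -0.45,"rx": 0,"ry": 0,"rz": 0,"gripper": 0.55}
    - {"dx": 0.65,"dy": -12,"dz": -0.45,"rx": 0,"ry": 0,"rz": 0,"gripper": 0.55}

```text
t: 14.5
eef_pos: [0.5132, 0.1813, 0.1836]
ee_rot: [2.964, -1.195, -1.489]
force: [-0.2, -0.7, -2.0]
width: 0.0511
gripper_force: 25.0
```

Run:
```python
from h import *
from station import arm
st=arm.get_state();show(st);print(st["moment"].round(2))
```

```text
t 14.5 stand xyz [ 2.3 93.4 18.6] ztool [-0.036 -0.932 -0.361] ytool [-0.998  0.013  0.065] F [-0.1 -0.7 -2. ] w 51.1 gf 25.0
q [ 0.98  0.73 -0.24  0.45 -1.74 -1.23]
[ 3.84 -0.49 -0.02]
```

>>> jog_arm:
  targets:
    - {"dx": 0.05,"dy": -1,"dz": 0,"rx": 0,"ry": 0,"rz": 0,"gripper": 0.55}
    - {"dx": 0.1,"dy": -2,"dz": -0.1,"rx": 0,"ry": 0,"rz": 0,"gripper": 0.55}
    - {"dx": 0.15,"dy": -3,"dz": -0.1,"rx": 0,"ry": 0,"rz": 0,"gripper": 0.55}
    - {"dx": 0.2,"dy": -4,"dz": -0.15,"rx": 0,"ry": 0,"rz": 0,"gripper": 0.55}
    - {"dx": 0.25,"dy": -4.5,"dz": -0.15,"rx": 0,"ry": 0,"rz": 0,"gripper": 0.55}
    - {"dx": 0.3,"dy": -5,"dz": -0.2,"rx": 0,"ry": 0,"rz": 0,"gripper": 0.55}
    - {"dx": 0.3,"dy": -5.5,"dz": -0.2,"rx": 0,"ry": 0,"rz": 0,"gripper": 0.55}
    - {"dx": 0.3,"dy": -6,"dz": -0.2,"rx": 0,"ry": 0,"rz": 0,"gripper": 0.55}

```text
t: 15.17
eef_pos: [0.5191, 0.1809, 0.1836]
ee_rot: [2.964, -1.195, -1.489]
force: [0.2, 0.1, -2.8]
width: 0.0507
gripper_force: 25.0
```

>>> jog_arm:
  targets:
    - {"dx": 0,"dy": -0.3,"dz": 0,"rx": 0,"ry": 0,"rz": 0,"gripper": 0.55}
    - {"dx": 0,"dy": -0.6,"dz": 0,"rx": 0,"ry": 0,"rz": 0,"gripper": 0.55}
    - {"dx": 0.05,"dy": -0.9,"dz": 0,"rx": 0,"ry": 0,"rz": 0,"gripper": 0.55}
    - {"dx": 0.05,"dy": -1.2,"dz": -0.05,"rx": 0,"ry": 0,"rz": 0,"gripper": 0.55}
    - {"dx": 0.1,"dy": -1.5,"dz": -0.05,"rx": 0,"ry": 0,"rz": 0,"gripper": 0.55}
    - {"dx": 0.1,"dy": -1.8,"dz": -0.05,"rx": 0,"ry": 0,"rz": 0,"gripper": 0.55}
    - {"dx": 0.1,"dy": -2,"dz": -0.05,"rx": 0,"ry": 0,"rz": 0,"gripper": 0.55}
    - {"dx": 0.1,"dy": -2,"dz": -0.05,"rx": 0,"ry": 0,"rz": 0,"gripper": 0.55}

```text
t: 15.83
eef_pos: [0.5211, 0.1807, 0.1835]
ee_rot: [2.964, -1.195, -1.489]
force: [-0.1, -0.2, -1.6]
width: 0.0513
gripper_force: 25.0
```

Run:
```python
from h import *
from station import arm
st=arm.get_state();show(st);print(st["moment"].round(2))
```

```text
t 15.83 stand xyz [10.2 93.4 18.5] ztool [-0.036 -0.932 -0.361] ytool [-0.998  0.013  0.065] F [-0.1 -0.2 -1.6] w 51.3 gf 25.0
q [ 0.97  0.73 -0.23  0.46 -1.74 -1.23]
[ 3.81 -0.4   0.02]
```

>>> jog_arm:
  targets:
    - {"dx": 0,"dy": -0.2,"dz": 0,"rx": 0,"ry": 0,"rz": 0,"gripper": 0.55}
    - {"dx": 0,"dy": -0.5,"dz": 0,"rx": 0,"ry": 0,"rz": 0,"gripper": 0.55}
    - {"dx": 0.05,"dy": -0.7,"dz": 0,"rx": 0,"ry": 0,"rz": 0,"gripper": 0.55}
    - {"dx": 0.05,"dy": -1,"dz": 0,"rx": 0,"ry": 0,"rz": 0,"gripper": 0.55}
    - {"dx": 0.05,"dy": -1.2,"dz": -0.05,"rx": 0,"ry": 0,"rz": 0,"gripper": 0.55}
    - {"dx": 0.1,"dy": -1.5,"dz": -0.05,"rx": 0,"ry": 0,"rz": 0,"gripper": 0.55}
    - {"dx": 0.1,"dy": -1.8,"dz": -0.05,"rx": 0,"ry": 0,"rz": 0,"gripper": 0.55}
    - {"dx": 0.1,"dy": -2,"dz": -0.05,"rx": 0,"ry": 0,"rz": 0,"gripper": 0.55}

```text
t: 16.5
eef_pos: [0.5231, 0.1806, 0.1835]
ee_rot: [2.964, -1.195, -1.489]
force: [0.0, 0.3, -1.5]
width: 0.0512
gripper_force: 25.0
```

>>> jog_arm:
  targets:
    - {"dx": 0,"dy": -0.2,"dz": 0,"rx": 0,"ry": 0,"rz": 0,"gripper": 0.55}
    - {"dx": 0,"dy": -0.4,"dz": 0,"rx": 0,"ry": 0,"rz": 0,"gripper": 0.55}
    - {"dx": 0,"dy": -0.6,"dz": 0,"rx": 0,"ry": 0,"rz": 0,"gripper": 0.55}
    - {"dx": 0.05,"dy": -0.8,"dz": 0,"rx": 0,"ry": 0,"rz": 0,"gripper": 0.55}
    - {"dx": 0.05,"dy": -1,"dz": 0,"rx": 0,"ry": 0,"rz": 0,"gripper": 0.55}
    - {"dx": 0.05,"dy": -1.2,"dz": -0.05,"rx": 0,"ry": 0,"rz": 0,"gripper": 0.55}
    - {"dx": 0.05,"dy": -1.4,"dz": -0.05,"rx": 0,"ry": 0,"rz": 0,"gripper": 0.55}
    - {"dx": 0.1,"dy": -1.6,"dz": -0.05,"rx": 0,"ry": 0,"rz": 0,"gripper": 0.55}

```text
t: 17.17
eef_pos: [0.5245, 0.1804, 0.1835]
ee_rot: [2.963, -1.195, -1.489]
force: [-2.9, -0.8, -2.4]
width: 0.0506
gripper_force: 25.0
```

Run:
```python
from h import *
from station import arm
f=arm.grab_frame("wrist");np.savez("pics/w8.npz",**f);cv2.imwrite("pics/w8.png",f["frame"][:,:,::-1])
st=arm.get_state();show(st);print(st["moment"].round(2))
```

```text
t 17.22 stand xyz [13.7 93.3 18.5] ztool [-0.036 -0.932 -0.361] ytool [-0.998  0.013  0.065] F [-1.4 -0.8 -1.6] w 51.5 gf 25.0
q [ 0.97  0.74 -0.23  0.47 -1.74 -1.22]
[ 3.96 -0.26 -0.6 ]
```

View pics/w8.png

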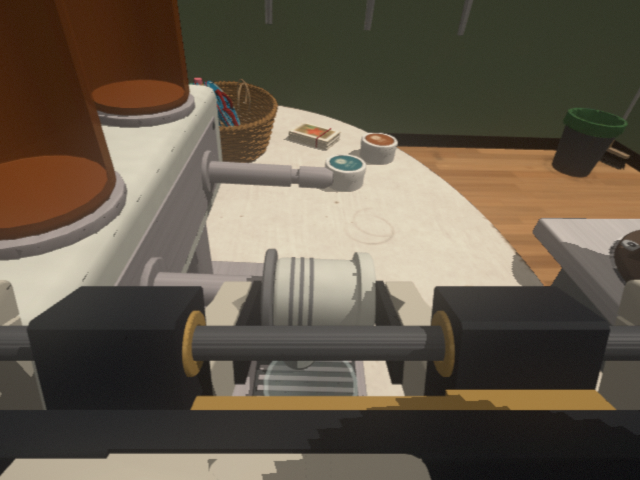

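The wrist picture shows the spout on tube B, with tube visible from (155,280) to the collar at u=268. The hand is clear of the housing. The drag has just begun, so I go on in small steps.

>>> jog_arm:
  targets:
    - {"dx": 0,"dy": -0.15,"dz": 0,"rx": 0,"ry": 0,"rz": 0,"gripper": 0.55}
    - {"dx": 0,"dy": -0.3,"dz": 0,"rx": 0,"ry": 0,"rz": 0,"gripper": 0.55}
    - {"dx": 0,"dy": -0.45,"dz": 0,"rx": 0,"ry": 0,"rz": 0,"gripper": 0.55}
    - {"dx": 0,"dy": -0.6,"dz": 0,"rx": 0,"ry": 0,"rz": 0,"gripper": 0.55}
    - {"dx": 0.05,"dy": -0.7,"dz": 0,"rx": 0,"ry": 0,"rz": 0,"gripper": 0.55}
    - {"dx": 0.05,"dy": -0.8,"dz": 0,"rx": 0,"ry": 0,"rz": 0,"gripper": 0.55}
    - {"dx": 0.05,"dy": -0.9,"dz": 0,"rx": 0,"ry": 0,"rz": 0,"gripper": 0.55}
    - {"dx": 0.05,"dy": -1,"dz": -0.05,"rx": 0,"ry": 0,"rz": 0,"gripper": 0.55}

```text
t: 17.88
eef_pos: [0.5257, 0.1804, 0.1835]
ee_rot: [2.964, -1.195, -1.489]
force: [-2.3, -0.8, -2.3]
width: 0.051
gripper_force: 25.0
```

Run:
```python
from h import *
from station import arm
st=arm.get_state();show(st);print(st["moment"].round(2))
f=dict(np.load("pics/w8.npz"))
S=RS.inv().apply((world(f)-O).reshape(-1,3)).reshape(480,640,3)*1e3
x,y,z=np.moveaxis(S,-1,0);v=np.arange(480)[:,None]
m=(abs(y-60)<24)&(abs(z)<26)&(v<320)
k=m&(y>62)&(np.hypot(y-59,z)>19.5)&(np.hypot(y-59,z)<24)&(x>-20)&(x<60)
print("flanges",np.percentile(x[k],[1,5,25,50,75,95,99]).round(1))
k=m&(np.hypot(y-59,z)<20)&(np.hypot(y-59,z)>16)&(x>-20)&(x<60);print("body",np.percentile(x[k],[1,5,95,99]).round(1))
```

```text
t 17.88 stand xyz [14.8 93.4 18.5] ztool [-0.036 -0.932 -0.361] ytool [-0.998  0.013  0.065] F [-2.2 -1.  -2.3] w 51.0 gf 25.0
q [ 0.96  0.74 -0.23  0.47 -1.74 -1.22]
[ 3.96 -0.21 -0.65]
flanges [-12.1 -11.4  -8.3  -4.7  36.5  39.3  41.7]
body [-4.7 -3.2 32.3 34. ]
```

>>> jog_arm:
  targets:
    - {"dx": 0,"dy": -0.2,"dz": 0,"rx": 0,"ry": 0,"rz": 0,"gripper": 0.55}
    - {"dx": 0,"dy": -0.4,"dz": 0,"rx": 0,"ry": 0,"rz": 0,"gripper": 0.55}
    - {"dx": 0,"dy": -0.6,"dz": 0,"rx": 0,"ry": 0,"rz": 0,"gripper": 0.55}
    - {"dx": 0.05,"dy": -0.8,"dz": 0,"rx": 0,"ry": 0,"rz": 0,"gripper": 0.55}
    - {"dx": 0.05,"dy": -1,"dz": 0,"rx": 0,"ry": 0,"rz": 0,"gripper": 0.55}
    - {"dx": 0.05,"dy": -1.2,"dz": -0.05,"rx": 0,"ry": 0,"rz": 0,"gripper": 0.55}
    - {"dx": 0.1,"dy": -1.4,"dz": -0.05,"rx": 0,"ry": 0,"rz": 0,"gripper": 0.55}
    - {"dx": 0.1,"dy": -1.5,"dz": -0.05,"rx": 0,"ry": 0,"rz": 0,"gripper": 0.55}

```text
t: 18.55
eef_pos: [0.5272, 0.1803, 0.1836]
ee_rot: [2.964, -1.195, -1.489]
force: [-0.9, -1.3, -2.1]
width: 0.0512
gripper_force: 25.0
```

>>> jog_arm:
  targets:
    - {"dx": 0,"dy": -0.2,"dz": 0,"rx": 0,"ry": 0,"rz": 0,"gripper": 0.55}
    - {"dx": 0,"dy": -0.4,"dz": 0,"rx": 0,"ry": 0,"rz": 0,"gripper": 0.55}
    - {"dx": 0,"dy": -0.6,"dz": 0,"rx": 0,"ry": 0,"rz": 0,"gripper": 0.55}
    - {"dx": 0.05,"dy": -0.8,"dz": 0,"rx": 0,"ry": 0,"rz": 0,"gripper": 0.55}
    - {"dx": 0.05,"dy": -1,"dz": 0,"rx": 0,"ry": 0,"rz": 0,"gripper": 0.55}
    - {"dx": 0.05,"dy": -1.2,"dz": -0.05,"rx": 0,"ry": 0,"rz": 0,"gripper": 0.55}
    - {"dx": 0.1,"dy": -1.4,"dz": -0.05,"rx": 0,"ry": 0,"rz": 0,"gripper": 0.55}
    - {"dx": 0.1,"dy": -1.6,"dz": -0.05,"rx": 0,"ry": 0,"rz": 0,"gripper": 0.55}

```text
t: 19.22
eef_pos: [0.5288, 0.1802, 0.1836]
ee_rot: [2.964, -1.195, -1.489]
force: [-1.7, -0.7, -2.4]
width: 0.0509
gripper_force: 25.0
```

Run:
```python
from h import *
from station import arm
st=arm.get_state();show(st);print(st["moment"].round(2))
```

```text
t 19.22 stand xyz [17.9 93.4 18.6] ztool [-0.036 -0.932 -0.361] ytool [-0.998  0.013  0.065] F [-1.7 -0.9 -2.4] w 50.9 gf 25.0
q [ 0.96  0.74 -0.22  0.47 -1.74 -1.22]
[ 3.97 -0.19 -0.72]
```

>>> jog_arm:
  targets:
    - {"dx": 0,"dy": -0.2,"dz": 0,"rx": 0,"ry": 0,"rz": 0,"gripper": 0.55}
    - {"dx": 0,"dy": -0.4,"dz": 0,"rx": 0,"ry": 0,"rz": 0,"gripper": 0.55}
    - {"dx": 0,"dy": -0.6,"dz": 0,"rx": 0,"ry": 0,"rz": 0,"gripper": 0.55}
    - {"dx": 0.05,"dy": -0.8,"dz": 0,"rx": 0,"ry": 0,"rz": 0,"gripper": 0.55}
    - {"dx": 0.05,"dy": -0.9,"dz": 0,"rx": 0,"ry": 0,"rz": 0,"gripper": 0.55}
    - {"dx": 0.05,"dy": -1,"dz": 0,"rx": 0,"ry": 0,"rz": 0,"gripper": 0.55}
    - {"dx": 0.05,"dy": -1.1,"dz": -0.05,"rx": 0,"ry": 0,"rz": 0,"gripper": 0.55}
    - {"dx": 0.05,"dy": -1.2,"dz": -0.05,"rx": 0,"ry": 0,"rz": 0,"gripper": 0.55}

```text
t: 19.88
eef_pos: [0.53, 0.1801, 0.1835]
ee_rot: [2.964, -1.195, -1.489]
force: [-1.6, -0.7, -2.5]
width: 0.0514
gripper_force: 25.0
```

>>> jog_arm:
  targets:
    - {"dx": 0,"dy": -0.2,"dz": 0,"rx": 0,"ry": 0,"rz": 0,"gripper": 0.55}
    - {"dx": 0,"dy": -0.4,"dz": 0,"rx": 0,"ry": 0,"rz": 0,"gripper": 0.55}
    - {"dx": 0,"dy": -0.6,"dz": 0,"rx": 0,"ry": 0,"rz": 0,"gripper": 0.55}
    - {"dx": 0.05,"dy": -0.8,"dz": 0,"rx": 0,"ry": 0,"rz": 0,"gripper": 0.55}
    - {"dx": 0.05,"dy": -0.9,"dz": 0,"rx": 0,"ry": 0,"rz": 0,"gripper": 0.55}
    - {"dx": 0.05,"dy": -1,"dz": 0,"rx": 0,"ry": 0,"rz": 0,"gripper": 0.55}
    - {"dx": 0.05,"dy": -1.1,"dz": -0.05,"rx": 0,"ry": 0,"rz": 0,"gripper": 0.55}
    - {"dx": 0.05,"dy": -1.2,"dz": -0.05,"rx": 0,"ry": 0,"rz": 0,"gripper": 0.55}

```text
t: 20.55
eef_pos: [0.5304, 0.18, 0.1835]
ee_rot: [2.961, -1.196, -1.487]
force: [-6.4, 1.4, -1.7]
width: 0.0514
gripper_force: 25.0
```

>>> jog_arm:
  targets:
    - {"dx": 0,"dy": -0.1,"dz": 0,"rx": 0,"ry": 0,"rz": 0,"gripper": 0.55}
    - {"dx": 0,"dy": -0.2,"dz": 0,"rx": 0,"ry": 0,"rz": 0,"gripper": 0.55}
    - {"dx": 0,"dy": -0.3,"dz": 0,"rx": 0,"ry": 0,"rz": 0,"gripper": 0.55}
    - {"dx": 0,"dy": -0.4,"dz": 0,"rx": 0,"ry": 0,"rz": 0,"gripper": 0.55}
    - {"dx": 0,"dy": -0.4,"dz": 0,"rx": 0,"ry": 0,"rz": 0,"gripper": 0.55}
    - {"dx": 0,"dy": -0.4,"dz": 0,"rx": 0,"ry": 0,"rz": 0,"gripper": 0.55}
    - {"dx": 0,"dy": -0.4,"dz": 0,"rx": 0,"ry": 0,"rz": 0,"gripper": 0.55}
    - {"dx": 0,"dy": -0.4,"dz": 0,"rx": 0,"ry": 0,"rz": 0,"gripper": 0.55}

```text
t: 21.22
eef_pos: [0.5305, 0.1799, 0.1835]
ee_rot: [2.96, -1.196, -1.487]
force: [-9.5, 2.8, -0.3]
width: 0.0512
gripper_force: 25.1
```

Run:
```python
from h import *
from station import arm
st=arm.get_state();show(st);print(st["moment"].round(2))
```

```text
t 21.22 stand xyz [19.7 93.3 18.5] ztool [-0.037 -0.932 -0.36 ] ytool [-0.998  0.014  0.066] F [-9.7  2.1 -0.3] w 51.2 gf 25.1
q [ 0.96  0.74 -0.22  0.47 -1.74 -1.22]
[ 3.92  0.88 -3.43]
```

>>> jog_arm:
  targets:
    - {"dx": 0,"dy": 0,"dz": 0,"rx": 0,"ry": 0,"rz": 0,"gripper": 0.55}
    - {"dx": 0,"dy": 0,"dz": 0,"rx": 0,"ry": 0,"rz": 0,"gripper": 0.55}
    - {"dx": 0,"dy": 0,"dz": 0,"rx": 0,"ry": 0,"rz": 0,"gripper": 0.55}
    - {"dx": 0,"dy": 0,"dz": 0,"rx": 0,"ry": 0,"rz": 0,"gripper": 0.55}
    - {"dx": 0,"dy": 0,"dz": 0,"rx": 0,"ry": 0,"rz": 0,"gripper": 0.55}
    - {"dx": 0,"dy": 0,"dz": 0,"rx": 0,"ry": 0,"rz": 0,"gripper": 0.55}
    - {"dx": 0,"dy": 0,"dz": 0,"rx": 0,"ry": 0,"rz": 0,"gripper": 0.55}
    - {"dx": 0,"dy": 0,"dz": 0,"rx": 0,"ry": 0,"rz": 0,"gripper": 0.55}
  force: 3

```text
t: 21.88
eef_pos: [0.5318, 0.1801, 0.1836]
ee_rot: [2.965, -1.195, -1.49]
force: [2.3, 0.9, 1.2]
width: 0.0563
gripper_force: 3.0
```

Run:
```python
from h import *
from station import arm
st=arm.get_state();show(st);print(st["moment"].round(2))
```

```text
t 21.88 stand xyz [21.  93.5 18.6] ztool [-0.035 -0.932 -0.361] ytool [-0.998  0.013  0.064] F [2.2 1.  1.2] w 56.3 gf 3.0
q [ 0.96  0.74 -0.22  0.48 -1.74 -1.22]
[ 2.97 -0.51  0.42]
```

Width is 56.3 mm at 3 N, so the collar has sprung out fully and the spout is locked. Letting go and backing off.

>>> jog_arm:
  targets:
    - {"dx": 0,"dy": 0,"dz": 0,"rx": 0,"ry": 0,"rz": 0,"gripper": 0.3}
    - {"dx": 0,"dy": 0,"dz": 0,"rx": 0,"ry": 0,"rz": 0,"gripper": 0.2}
    - {"dx": 0,"dy": 0,"dz": 0,"rx": 0,"ry": 0,"rz": 0,"gripper": 0.05}
    - {"dx": 0,"dy": 0,"dz": -2,"rx": 0,"ry": 0,"rz": 0,"gripper": 0.05}
    - {"dx": 0,"dy": 0,"dz": -8,"rx": 0,"ry": 0,"rz": 0,"gripper": 0.05}
    - {"dx": 0,"dy": 0,"dz": -20,"rx": 0,"ry": 0,"rz": 0,"gripper": 0.05}
    - {"dx": 0,"dy": 0,"dz": -40,"rx": 0,"ry": 0,"rz": 0,"gripper": 0.05}
    - {"dx": 0,"dy": 0,"dz": -60,"rx": 0,"ry": 0,"rz": 0,"gripper": 0.05}

```text
t: 22.55
eef_pos: [0.5377, 0.2363, 0.2057]
ee_rot: [2.963, -1.196, -1.489]
force: [-0.4, 0.6, 0.6]
width: 0.0833
gripper_force: 0.0
```

>>> jog_arm:
  targets:
    - {"dx": 0,"dy": 0,"dz": -20,"rx": 0,"ry": 0,"rz": 0,"gripper": 0.05}
    - {"dx": 0,"dy": 0,"dz": -35,"rx": 0,"ry": 0,"rz": 0,"gripper": 0.05}
    - {"dx": 0,"dy": 0,"dz": -40,"rx": 0,"ry": 0,"rz": 0,"gripper": 0.05}
    - {"dx": 0,"dy": 0,"dz": -40,"rx": 0,"ry": 0,"rz": 0,"gripper": 0.05}
    - {"dx": 0,"dy": 0,"dz": -40,"rx": 0,"ry": 0,"rz": 0,"gripper": 0.05}
    - {"dx": 0,"dy": 0,"dz": -40,"rx": 0,"ry": 0,"rz": 0,"gripper": 0.05}
    - {"dx": 0,"dy": 0,"dz": -40,"rx": 0,"ry": 0,"rz": 0,"gripper": 0.05}
    - {"dx": 0,"dy": 0,"dz": -40,"rx": 0,"ry": 0,"rz": 0,"gripper": 0.05}

```text
t: 23.22
eef_pos: [0.5417, 0.272, 0.2195]
ee_rot: [2.963, -1.196, -1.489]
force: [1.3, -0.2, 0.8]
width: 0.0832
gripper_force: 0.0
```

Run:
```python
from h import *
from station import arm
f=arm.grab_frame("wrist");cv2.imwrite("pics/w9.png",f["frame"][:,:,::-1])
st=arm.get_state();show(st)
S=RS.inv().apply((world(f)-O).reshape(-1,3)).reshape(480,640,3)*1e3
x,y,z=np.moveaxis(S,-1,0)
m=(y>45)&(y<90)&(z>-55)&(z<30)&(x>-30)&(x<90)&(np.arange(480)[:,None]<320)
for a in range(-18,60,6):
    k=m&(abs(x-a-3)<3)
    if k.sum()>8: print(a,k.sum(),"z",np.percentile(z[k],[2,98]).round(1),"ymax",np.percentile(y[k],98).round(1))
for za in(-45,-38,-30,-24):
    k=m&(abs(z-za)<3)&(x>0)&(x<25)
    if k.sum()>8:print("nozzle",za,k.sum(),"y",np.percentile(y[k],[5,98]).round(1),"x",np.median(x[k]).round(1))
```

```text
t 23.27 stand xyz [ 24.3 186.   54.6] ztool [-0.036 -0.932 -0.361] ytool [-0.998  0.014  0.065] F [0.6 0.9 0. ] w 83.1 gf 0.0
q [ 1.01  0.8   0.01  0.44 -1.92 -1.17]
-12 58 z [-9.6 21.6] ymax 81.5
-6 494 z [-12.7  22.4] ymax 82.0
0 455 z [-11.   20.7] ymax 79.4
6 523 z [-47.7  17.8] ymax 77.7
12 577 z [-49.5  17.6] ymax 77.6
18 449 z [-41.5  17.7] ymax 77.6
24 406 z [-10.3  17.7] ymax 77.6
30 401 z [-10.3  17.5] ymax 77.6
36 311 z [-9.4 16.9] ymax 77.1
42 465 z [-15.9  20.9] ymax 81.5
48 209 z [-5.3 20.6] ymax 80.8
54 174 z [-4.2  8.5] ymax 67.6
nozzle -45 58 y [56.7 61.9] x 14.0
nozzle -38 68 y [58.  63.2] x 13.8
nozzle -30 69 y [59.5 64.7] x 14.2
nozzle -24 74 y [61.4 65.9] x 14.1
```

View pics/w9.png

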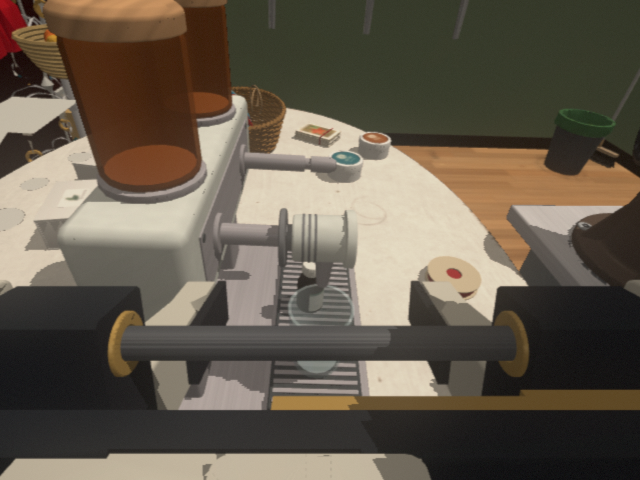

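The last picture shows the spout home on tube B, with its collar at u=283 and plate at u=350. The nozzle points into the upright glass at (320,310), about 0.1 rad off vertical, and the hand is well clear. Handing in.

```bash
python3 -c "
from station import arm
print(arm.job_done())"
```

```text
the job is handed in; nothing more can be done
None
```

I moved the spout from the first tube to the bare one and pushed it home to the hard stop. The collar sprang out, so it is locked, and I handed the job in at about 23 s. The nozzle points down within about 0.1 rad, the highest force felt while pushing on was about 10 N, the glass is upright, and the hand is clear. No verdict came back.

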